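Load the sample blocks and wind the slide stage out

ROBOT

A 7-joint arm with a two-finger parallel gripper is mounted at the origin on a cart in front of the work surface, level with it; the furniture and walls round the work are solid. World frame = base frame: x ahead of the robot, y to its left, z up, the work surface at z = 0. Lengths are in m, angles in rad, forces in N, time in s.
With the tool pointing down it reaches from about 0.4 to 0.875 m from the base axis. Payload 19.3 kg.
Tool frame: the origin (TCP) lies at the centre of the arm's flange, where the gripper is bolted on; the fingertips stand 173 mm ahead of it and the grasp point (between the pads) lies 155 mm ahead of it; z points along the fingers, y is the line along which they close (so a half turn about z gives the same grasp; the last joint's range is limited). The gripper opens to 85 mm and grips with 20 to 120 N. Pads are 22 mm wide; open, the fingers measure 114 mm over their backs; the gripper's body (76 mm by 85 mm) begins 54 mm behind the grasp point. The pads swing forward as they close: fully open they stand 13 mm farther back than shut.
Start: joints at [-1.356, 0.521, -0.036, 1.599, 0.021, 1.021, -0.113], TCP at [0.176, 0.6, 0.405] pointing down, gripper open.
Joint ranges: [-2.91, 2.91], [-0.3, 2.13], [-1.5, 1.42], [0.17, 2.43], [-1.26, 4.41], [0.16, 1.93], [-2.52, 2.52]. Speed limits (rad/s): [1.89, 1.89, 2.39, 2.39, 3.01, 3.01, 3.01].

INTERFACE

Orientations are given as [roll, pitch, yaw] about the fixed x, y, z axes, in that order (R = Rz(yaw) Ry(pitch) Rx(roll)).
In Python, from workcell import bot, imaging, job gives the robot as it stands.
- The arm moves only by the tool carry_out, never from a script. Its argument "targets" is a list of rows, each a list of 3 entries, a list of its own where there are three numbers: the shift along the tool's x, y, z in units of 0.25 m (1.0 is 0.25 m), then the turn, a rotation vector about the tool's x, y, z in units of 180 degrees (1.0 is 180 degrees), then the opening, from 0 (shut) to 1 (fully open). In form: [[[tx, ty, tz], [wx, wy, wz], jaw], ...]. A call has 1 to 8 rows; each row shifts and turns the commanded pose from where the row before left it, along the tool's axes as they then stand; what a row does not reach is not made up. A row lasts 1/8 s, in which the tool goes at most 62.5 mm and 10.7 degrees, less where a joint would pass 70% of its speed; a pose out of reach is approached as far as the arm can. A call with a number of a shift or a turn outside -1 to 1 is refused whole. A call with a gripper value outside its range is refused whole. The fingers move at their own pace and stop on an object; "force" is the grip in N (left out, the last holds). Time passes only in rows, so rows that do not move let the fingers close. It gives the time, the measured TCP pose, the force and the opening at its end, in the units of the state.
- bot.observe(): the state, without advancing time (a new reading comes with each control period).
- imaging.grab_frame(name): name is "scene" or "top"; returns a dict with "pixels" (420x560x3 uint8, red, green, blue), "mtx" (3x3 intrinsics, pixels), "cam_to_world" (4x4, takes a point from camera to world coordinates). Camera axes: x right, y down, z forward; pixel columns grow to the right and rows downward; lengths in m; the calibration is good to about 2 mm. A picture is of the moment at which its call begins. There is no depth.
- job.job_done(): hands the job in, once; it reports no verdict.
The state is a dict: "clock": time; "qpos": joint angles; "qd": joint speeds; "joint_efforts": joint torques, N m; "position": TCP position; "tool_rot": TCP orientation; "force": force on the tool from outside, world axes, zero at the start; "moment": the same for the moment, N m; "grip_width": finger opening in m.
Only numpy, scipy, OpenCV 4.12 (cv2) and the standard library are available. Lean on these libraries where they do the work, as an engineer would, in place of code of your own. Each camera call takes 0.05 s, during which the arm holds its last target. There are 200 camera calls.

TASK

Load every aluminium sample block lying on the optical table into the hand-wound slide stage: one block to a nest, lying across the stage, pressed down on its sprung pad until both catches snap over it and it stays down. Then fit the loose crank fully home on the stage's square shaft and wind it clockwise until the sliding table stands at its far stop; finally take the crank off and lay it back on its rubber mat, hub down. Do not disturb the mirror mount, vial and lens tube near the stage.

Things in the scene. Friction and masses are not known exactly. Their poses are not given: they have to be found in the camera images.
- block_1_mid (a point): centre of a loose bare aluminium sample block, 26 (x) x 34 (y) x 20 mm (z), 60 g, on the optical table left of the slide stage; two or three such blocks, all alike. The point lies 10 mm over the underside; z up, y along the 34 mm length
- block_2_mid (a point): centre of a loose bare aluminium sample block, 26 (x) x 34 (y) x 20 mm (z), 60 g, on the optical table left of the slide stage; two or three such blocks, all alike. The point lies 10 mm over the underside; z up, y along the 34 mm length
- block_3_mid (a point): centre of a loose bare aluminium sample block, 26 (x) x 34 (y) x 20 mm (z), 60 g, on the optical table left of the slide stage; two or three such blocks, all alike. The point lies 10 mm over the underside; z up, y along the 34 mm length
- nest_1 (a point): nest nearest the shaft: where the centre of a latched block lies, 40 mm above the optical table, 12 mm above the sliding table's top. A block's 34 mm length goes along this x (across the stage), its 26 mm width along y (along the slide, to the far end); z up. Nests are 54 mm apart along y. On its +y and -y sides a block is free for fingers: 28 mm to the next block
- nest_2 (a point): middle nest, point and axes as nest_1. A nest is a black sprung pad, 28 x 22 mm, between two sprung steel catches, 18 mm wide, in front (-x) and behind (+x). Their noses stand 28 mm apart, with 45 degree lead-ins widening to 40 mm, their tops 20 mm above this point. A block pushed straight down between them spreads them and meets the pad with its centre 8 mm above this point
- nest_3 (a point): nest farthest from the shaft, point and axes as nest_1. Press on from the pad's top (3 N rising to 6 N, with the catches about 8 to 12 N in all) until the block's top passes 10 mm above this point: the catches snap over its two end edges and it stays down by itself. Press 1 to 2 mm beyond to be sure
- pad_1 (a joint): how far the sprung pad of nest_1 is pressed down, m: 0 up, about 0.008 with a latched block, 0.010 at its stop; it springs up when let go unlatched
- pad_2 (a joint): how far the sprung pad of nest_2 is pressed down, m: 0 up, about 0.008 with a latched block, 0.010 at its stop; it springs up when let go unlatched
- pad_3 (a joint): how far the sprung pad of nest_3 is pressed down, m: 0 up, about 0.008 with a latched block, 0.010 at its stop; it springs up when let go unlatched
- table (a joint): travel of the sliding table along the stage's +y, m: 0 at the loading end (beside the shaft, as at the start), 0.060 at the far stop, away from the shaft; 20 mm a turn of the shaft, so three full turns. The screw holds it where it is left; it cannot sensibly be pushed by hand
- crank_shaft (a joint): angle of the square shaft, rad, grows clockwise seen from above; 0 at the start, 18.85 (three turns) at the far stop; takes about 0.08 N m
- shaft_seat (a point): on the upright shaft at the stage's -y end: where the crank hub's centre lies when the crank is fully home, 63 mm above the optical table. The square end, 12 x 12 mm, has its flats along this x and y and turns with the shaft; it rises 17.5 mm from a round collar 12 mm below this point and has a tapered tip. z up
- crank_hub (a point): centre of the crank's hub: dark steel, 26 x 26 x 24 mm, its lowest 5 mm a 36 x 36 mm foot flange; 13.5 mm square socket 18 mm deep, open below, sides along x and y. z up, x along the arm to the knob; the +y and -y flats are clear for gripping. Arm: bar 15 mm wide, 5 to 12 mm above this point, to 56 mm on +x; counterweight to 43 mm on -x. 215 g, balanced near the hub. Starts hub down on the mat
- crank_knob (a point): middle of the crank's black knob: upright, 18 mm across, 30 mm tall, 45 mm from the hub's axis, 27.5 mm above the hub's centre; it spins freely on the arm, so it can be held and carried round in a circle without turning the wrist
- mat_top (a point): middle of the upper face of a black rubber mat, 110 mm (x) x 90 mm (y), 3 mm thick, fixed, left of the blocks: the crank's place
- stage_mid (a point): a point of the fixed stage, on its base plate 10 mm above the optical table; base 96 mm (x) x 310 mm (y, from -165 to +145 mm); x across, y along the slide; the shaft is at y = -140 mm
- mirror: bystander: mirror mount, black, 50 x 50 x 60 mm; standing near the stage, not to be moved; origin at the underside
- vial: bystander: glass sample vial with black cap, 22 mm across, 52 mm tall; standing near the stage, not to be moved; origin at the underside
- tube: bystander: black lens tube, 31 mm across, 52 mm tall; standing near the stage, not to be moved; origin at the underside

How it is judged:
By the outcome, as a careful person would: the job done as asked, in the order asked, and still so for the second after the job is handed in, with the robot touching nothing.
Of block_1, block_2, block_3 only 2 to 3 are there at a start; the rules pass over those that are not, and their reading is None.
At some moment in a run one of block_1, block_2, block_3, crank may be knocked a few centimetres aside while the robot is not near it.
Once in a run the grip may slacken for a moment while it holds something.
It also fails if it takes over 208 s, if anything falls off the work surface, if the arm or the gripper's body presses on something with over 40 N, if the wrist force passes 120 N, or if a joint passes its speed limit or range.

## Working session

There is one attempt and no reset: what is moved stays moved. The work goes in short steps, Python scripts to look and compute and a tool call to move; the robot and the scene stay as the last step left them, time stands still between calls to the robot, and variables do not carry over. Pictures are saved under pics/ and viewed, on a budget of 14 in all, crops included, one or two more only if the job needs it, and the job is handed in when it is done.

Besides the shell and the picture viewer there is one more tool, called after "Emit:" as a command line: name --argument value ..., lists and objects as JSON in quotes. carry_out: Moves the arm, as the interface text tells. Its arguments: {"type":"object","properties":{"targets":{"type":"array"},"force":{"type":"number"}},"required":["targets"]}

```bash
mkdir -p pics; cat > h.py <<'E'
import numpy as np, cv2
from workcell import bot, imaging, job
def grab(name,fn=None,crop=None,scale=1):
    f=imaging.grab_frame(name); p=cv2.cvtColor(f['pixels'],cv2.COLOR_RGB2BGR)
    if crop: x0,y0,x1,y1=crop; p=p[y0:y1,x0:x1]
    if scale!=1: p=cv2.resize(p,None,fx=scale,fy=scale,interpolation=cv2.INTER_CUBIC)
    if fn: cv2.imwrite('pics/'+fn,p)
    return f
def ray(f,u,v,z):
    T=f['cam_to_world'];d=T[:3,:3]@np.linalg.solve(f['mtx'],[u,v,1.]);o=T[:3,3]
    return o+d*(z-o[2])/d[2]
def proj(f,P):
    T=f['cam_to_world'];c=T[:3,:3].T@(np.array(P)-T[:3,3]);q=f['mtx']@c;return q[:2]/q[2]
E
python3 - <<'E'
from h import *
import pickle
for n in('top','scene'):
    f=grab(n,n+'1.png',scale=1.42);pickle.dump(f,open(n+'.pkl','wb'))
    print(f['mtx'],f['cam_to_world'].round(3))
print(bot.observe())
E
```

```text
[[538.93226575   0.         288.24729447]
 [  0.         538.93226575 196.39283436]
 [  0.           0.           1.        ]] [[ 0.006 -0.99   0.142  0.364]
 [-1.    -0.007 -0.008  0.168]
 [ 0.009 -0.142 -0.99   1.164]
 [ 0.     0.     0.     1.   ]]
[[486.17110149   0.         282.52920017]
 [  0.         486.17110149 201.96431969]
 [  0.           0.           1.        ]] [[-0.998  0.054 -0.034  0.578]
 [ 0.064  0.812 -0.581  0.82 ]
 [-0.004 -0.582 -0.814  1.009]
 [ 0.     0.     0.     1.   ]]
{'clock': 0.1, 'qpos': array([-1.35616841,  0.52189942, -0.03633168,  1.59990807,  0.02119684,
        1.02103871, -0.1128081 ]), 'qd': array([ 0.00055493, -0.00095922, -0.00046814, -0.00057999, -0.00052281,
       -0.00025263, -0.00057052]), 'joint_efforts': array([ 2.57496104e-03, -9.28487277e+01,  1.98342562e+00, -3.70531940e+01,
        1.81264943e-02,  5.43944698e-03,  5.75830813e-05]), 'position': array([0.17560682, 0.5997124 , 0.40423279]), 'tool_rot': array([-3.14072539e+00,  5.21238368e-05,  2.85674694e+00]), 'force': array([0.36657525, 0.15823579, 0.58141943]), 'moment': array([0.01850145, 0.01167338, 0.00366548]), 'grip_width': 0.08547088558686698}
```

View pics/top1.png

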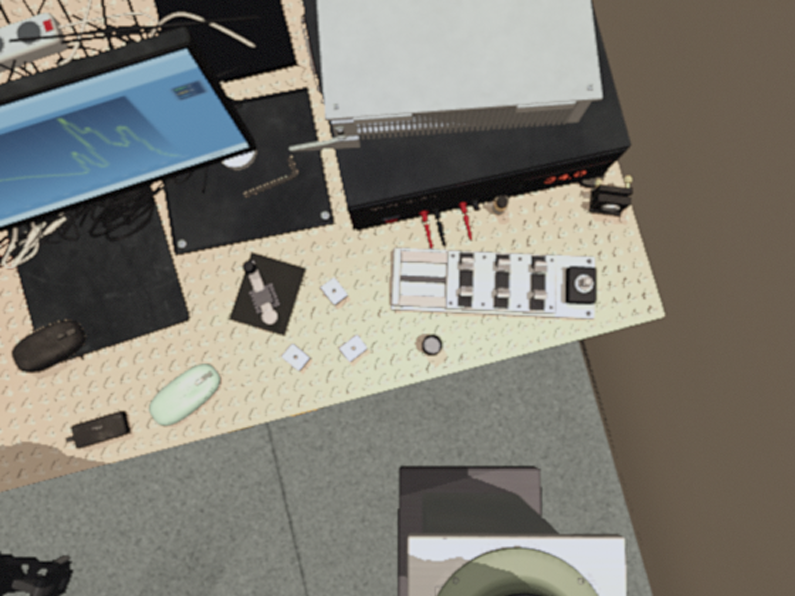

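View pics/scene1.png

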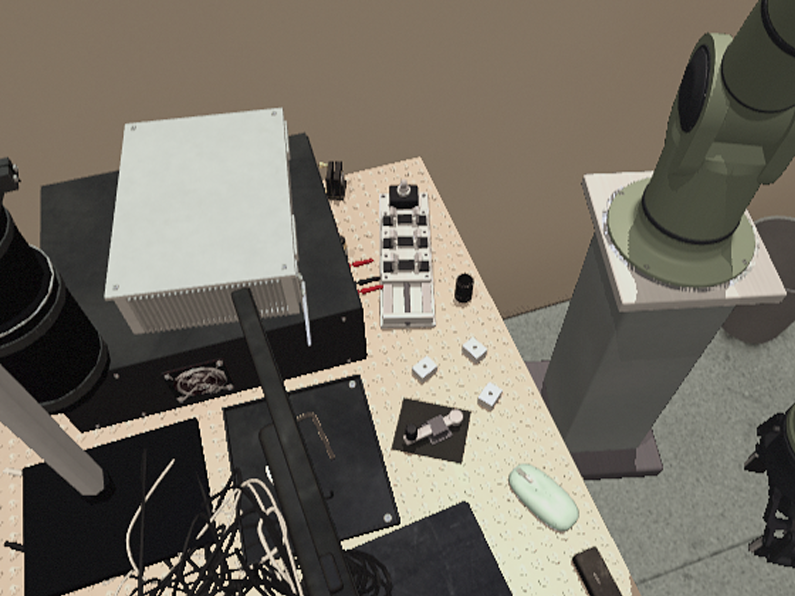

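```bash
python3 - <<'E'
from h import *
import pickle
def c(n,b,s,fn):
    f=pickle.load(open(n+'.pkl','rb'));p=cv2.cvtColor(f['pixels'],cv2.COLOR_RGB2BGR)[b[1]:b[3],b[0]:b[2]]
    p=cv2.resize(p,None,fx=s,fy=s,interpolation=cv2.INTER_CUBIC);cv2.imwrite('pics/'+fn,p)
c('top',(270,170,430,230),5,'ts.png')
c('top',(155,170,275,265),6,'tb.png')
c('scene',(260,120,320,235),5,'ss.png')
E
```

```text
(no output)
```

View pics/ts.png

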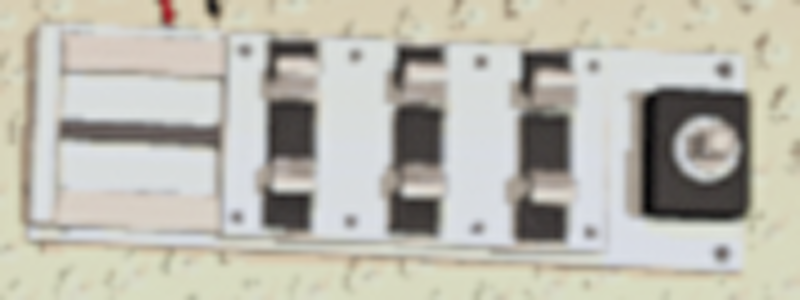

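View pics/tb.png

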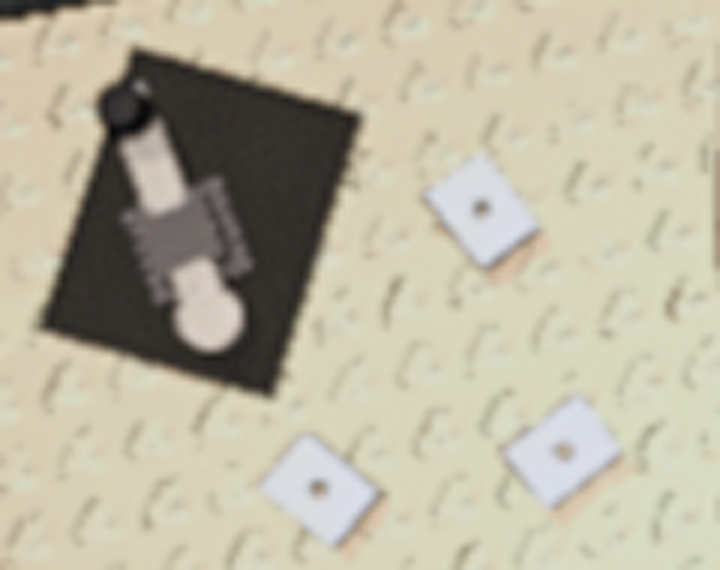

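View pics/ss.png

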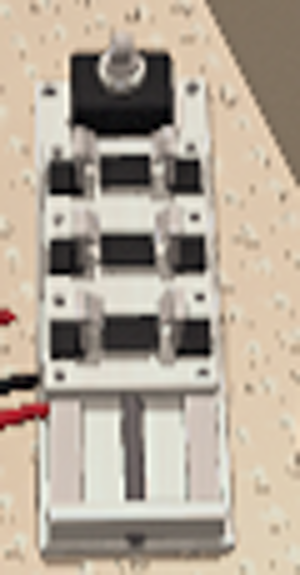

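```bash
cat > m.py <<'E'
from h import *
import pickle
from scipy.optimize import least_squares
F={n:pickle.load(open(n+'.pkl','rb')) for n in('top','scene')}
def R(n,off,s,u,v,z): return ray(F[n],off[0]+(u+.5)/s-.5,off[1]+(v+.5)/s-.5,z)
ts=lambda u,v,z:R('top',(270,170),5,u,v,z); tb=lambda u,v,z:R('top',(155,170),6,u,v,z); ss=lambda u,v,z:R('scene',(260,120),5,u,v,z)
for nm,g,holes,tip,col,bas,pads in(('top',ts,[(245,50),(594,66),(591,232),(237,217)],(715,143),(707,149),[(725,69),(722,253)],[(544,140),(416,135),(291,131)]),
  ('scene',ss,[(60,375),(57,153),(194,147),(203,373)],(123,38),(122,68),[(49,90),(192,89)],[(125,171),(129,249),(130,333)])):
    H=np.array([g(*p,.028) for p in holes]);B=np.array([g(*p,.010) for p in bas])
    print(nm,'nest2',H.mean(0),'yaw',[np.arctan2(-(a-b)[0],(a-b)[1]) for a,b in((H[0],H[1]),(H[3],H[2]))], np.arctan2(*(B[0]-B[1])[[1,0]]),np.arctan2(*(H[0]-H[3])[[1,0]]))
    print(' tip',g(*tip,.0685),'col',g(*col,.051),'basemid',B.mean(0)); print(' pads',np.array([g(*p,.038) for p in pads]).round(4))
for nm,c,l in(('B1',[(483,152),(425,197),(487,270),(540,225)],(0,3)),('B2',[(307,433),(260,485),(335,547),(383,493)],(0,3)),('B3',[(573,395),(620,448),(553,508),(503,455)],(0,3))):
    P=np.array([tb(*p,.020) for p in c]);d=P[3]-P[0]+P[2]-P[1];print(nm,P.mean(0),'long yaw',np.degrees(np.arctan2(d[1],d[0])),[np.linalg.norm(P[0]-P[3]),np.linalg.norm(P[0]-P[1])])
P=np.array([tb(*p,.008) for p in((122,210),(220,178),(253,268),(160,305))]);k=tb(125,107,.0575);w=tb(209,318,.0225)
M=np.array([tb(*p,.003) for p in((135,48),(360,118),(273,395),(42,327))])
print('flange',P.mean(0),'knob',k,'cw',w,'yaw',np.degrees(np.arctan2(*(k-w)[[1,0]])),'hub from knob',k+(w-k)/np.linalg.norm((w-k)[:2])*.045)
print('mat',M.mean(0),np.linalg.norm(np.diff(M,axis=0),axis=1),np.degrees(np.arctan2(*(M[0]-M[3])[[1,0]])))
for nm,p in(('tubetop',(431,343)),('mirror',(610,200)),('vial',(500,203))): print(nm,ray(F['top'],p[0]/1.42,p[1]/1.42,.052))
E
python3 m.py
```

```text
top nest2 [0.52427717 0.02094072 0.028     ] yaw [np.float64(-0.03944391095514048), np.float64(-0.03608947893376433)] -0.04386479250630125 -0.04963090120606105
 tip [ 0.51849243 -0.09658138  0.0685    ] col [ 0.51841528 -0.09738671  0.051     ] basemid [ 0.51912422 -0.11417656  0.01      ]
 pads [[ 0.5236 -0.0316  0.038 ]
 [ 0.5254  0.0225  0.038 ]
 [ 0.5267  0.0754  0.038 ]]
scene nest2 [0.52387733 0.02185758 0.028     ] yaw [np.float64(-0.039869649719536056), np.float64(-0.05292688718358211)] -0.057696349439021036 -0.04909576494055491
 tip [ 0.51886986 -0.09653592  0.0685    ] col [ 0.51976747 -0.09132952  0.051     ] basemid [ 0.51916521 -0.11398577  0.01      ]
 pads [[ 0.5223 -0.0293  0.038 ]
 [ 0.5237  0.024   0.038 ]
 [ 0.5269  0.0784  0.038 ]]
B1 [0.50868569 0.27202978 0.02      ] long yaw -140.2419815590592 [np.float64(0.033390907611161716), np.float64(0.026092393142820504)]
B2 [0.40956944 0.32721829 0.02      ] long yaw -128.04951318185675 [np.float64(0.03436123337074571), np.float64(0.024359468311087817)]
B3 [0.42340767 0.24269837 0.02      ] long yaw 131.75114087696716 [np.float64(0.03233027219684098), np.float64(0.02509105978438373)]
flange [0.49892682 0.37879271 0.008     ] knob [0.53932344 0.39326375 0.0575    ] cw [0.46957186 0.36810168 0.0225    ] yaw 19.836324895735174 hub from knob [0.49699348 0.37799371 0.03625964]
mat [0.5064703  0.37492453 0.003     ] [0.08617235 0.10467935 0.08692952] -16.29748993118983
tubetop [0.42913437 0.12702524 0.052     ]
mirror [ 0.64387788 -0.13997671  0.052     ]
vial [0.63803001 0.02448286 0.052     ]
```

```bash
cat >> h.py <<'E'
YS=-.043
NEST={1:(.5217,-.0323),2:(.524,.0217),3:(.5263,.0757)}; SHAFT=(.5187,-.0966)
class Plan:
    def __init__(s):
        o=bot.observe();s.p=np.array(o['position']);s.psi=o['tool_rot'][2];s.rows=[]
        print('now',o['clock'].__round__(2),s.p.round(4),'psi %.1f'%np.degrees(s.psi),'w %.4f'%o['grip_width'],'F',o['force'].round(1),'q7 %.2f'%o['qpos'][6])
    def seg(s,xyz,deg,jaw,n):
        xyz=np.array(xyz,float)
        for k in range(n,0,-1):
            c,q=np.cos(s.psi),np.sin(s.psi);A=np.array([[c,q,0],[q,-c,0],[0,0,-1]]).T
            A=np.array([[c,q,0],[q,-c,0],[0,0,-1]])
            d=(xyz-s.p)/k;t=(A.T@d/.25).round(3)
            w=(np.radians(deg)-s.psi+np.pi)%(2*np.pi)-np.pi
            wz=round(-w/k/np.pi,4)
            s.rows.append([t.tolist(),[0,0,wz],jaw]);s.p=s.p+A@t*.25;s.psi-=wz*np.pi
            if max(abs(t))>.25 or abs(wz)>.059:print('FAST')
        return s
    def out(s,nm=''):
        print(nm,len(s.rows),str(s.rows).replace(' ',''));s.rows=[];return s
def blocks(fn=None):
    f=imaging.grab_frame('top');p=f['pixels'][170:275,150:300].astype(int)
    m=((p.min(2)>185)&(p[...,2]>=p[...,0]-12)).astype(np.uint8)*255
    m=(cv2.resize(m,None,fx=4,fy=4,interpolation=cv2.INTER_CUBIC)>127).astype(np.uint8)
    for c in cv2.findContours(m,cv2.RETR_EXTERNAL,cv2.CHAIN_APPROX_NONE)[0]:
        if cv2.contourArea(c)<1000: continue
        b=cv2.boxPoints(cv2.minAreaRect(c));P=np.array([ray(f,150+(u+.5)/4-.5,170+(v+.5)/4-.5,.020) for u,v in b])
        e,g=P[1]-P[0],P[2]-P[1]
        if np.linalg.norm(e)<np.linalg.norm(g): e,g=g,e
        print('blk',P.mean(0)[:2].round(4),'long %.1f'%(np.degrees(np.arctan2(e[1],e[0]))%180),np.linalg.norm(e).round(4),np.linalg.norm(g).round(4))
    return f
def picknest(b,deg,n,tz=.176):
    P=Plan();nx=NEST[n]
    P.seg([*P.p[:2],max(.28,P.p[2])],np.degrees(P.psi),.65,0)
    d=abs(((deg-np.degrees(P.psi)+180)%360)-180);D=np.linalg.norm(np.array([*b,.25])-P.p)
    k=int(max(np.ceil(d/10),np.ceil(D/.05)));P.seg([*b,.25],deg,.65,k).out('above')
    P.seg([*b,tz],deg,.65,3).seg([*b,tz],deg,.25,3).seg([*b,.25],deg,.25,2).out('pick')
    t=np.degrees(YS)+180;d=abs(((t-deg+180)%360)-180);k=int(max(np.ceil(d/10),np.ceil(np.linalg.norm(np.array(nx)-b)/.05)))
    P.seg([*nx,.28],t,.25,k).out('transit')
    P.seg([*nx,tz+.062],t,.25,2).seg([*nx,tz+.0285],t,.25,5).seg([*nx,tz+.0285],t,.25,1).out('press')
E
python3 - <<'E'
from h import *
blocks()
picknest((.4234,.2427),131.75,1)
E
```

```text
blk [0.4101 0.3286] long 52.2 0.0355 0.0279
blk [0.4237 0.2428] long 129.2 0.0374 0.0278
blk [0.51   0.2727] long 38.4 0.0356 0.0278
blk [0.5329 0.1604] long 0.1 0.0841 0.0512
now 0.15 [0.1756 0.5997 0.4043] psi 163.7 w 0.0852 F [ 0.3 -0.9  0.2] q7 -0.11
above 10 [[[-0.135,-0.109,0.062],[0,0,np.float64(0.0177)],0.65],[[-0.141,-0.102,0.062],[0,0,np.float64(0.0177)],0.65],[[-0.147,-0.093,0.062],[0,0,np.float64(0.0177)],0.65],[[-0.151,-0.085,0.062],[0,0,np.float64(0.0178)],0.65],[[-0.156,-0.077,0.062],[0,0,np.float64(0.0177)],0.65],[[-0.16,-0.068,0.061],[0,0,np.float64(0.0178)],0.65],[[-0.164,-0.059,0.062],[0,0,np.float64(0.0177)],0.65],[[-0.167,-0.049,0.061],[0,0,np.float64(0.0178)],0.65],[[-0.169,-0.04,0.062],[0,0,np.float64(0.0177)],0.65],[[-0.171,-0.031,0.061],[0,0,np.float64(0.0178)],0.65]]
pick 8 [[[0.0,-0.0,0.099],[0,0,np.float64(-0.0)],0.65],[[0.0,-0.0,0.099],[0,0,np.float64(-0.0)],0.65],[[0.0,-0.0,0.098],[0,0,np.float64(-0.0)],0.65],[[0.0,-0.0,0.0],[0,0,np.float64(-0.0)],0.25],[[0.0,-0.0,0.0],[0,0,np.float64(-0.0)],0.25],[[0.0,-0.0,0.0],[0,0,np.float64(-0.0)],0.25],[[0.0,-0.0,-0.148],[0,0,np.float64(-0.0)],0.25],[[0.0,-0.0,-0.148],[0,0,np.float64(-0.0)],0.25]]
transit 6 [[[-0.18,-0.073,-0.02],[0,0,np.float64(-0.0424)],0.25],[[-0.169,-0.097,-0.02],[0,0,np.float64(-0.0424)],0.25],[[-0.155,-0.118,-0.02],[0,0,np.float64(-0.0424)],0.25],[[-0.138,-0.138,-0.02],[0,0,np.float64(-0.0424)],0.25],[[-0.118,-0.155,-0.02],[0,0,np.float64(-0.0424)],0.25],[[-0.097,-0.168,-0.02],[0,0,np.float64(-0.0424)],0.25]]
press 8 [[[0.0,-0.0,0.084],[0,0,np.float64(0.0)],0.25],[[0.0,-0.0,0.084],[0,0,np.float64(0.0)],0.25],[[0.0,-0.0,0.027],[0,0,np.float64(0.0)],0.25],[[0.0,-0.0,0.027],[0,0,np.float64(0.0)],0.25],[[0.0,-0.0,0.027],[0,0,np.float64(0.0)],0.25],[[0.0,-0.0,0.027],[0,0,np.float64(0.0)],0.25],[[0.0,-0.0,0.026],[0,0,np.float64(0.0)],0.25],[[0.0,-0.0,0.0],[0,0,np.float64(0.0)],0.25]]
```

Emit:
carry_out --targets '[[[-0.135, -0.109, 0.062], [0, 0, 0.0177], 0.65], [[-0.141, -0.102, 0.062], [0, 0, 0.0177], 0.65], [[-0.147, -0.093, 0.062], [0, 0, 0.0177], 0.65], [[-0.151, -0.085, 0.062], [0, 0, 0.0178], 0.65], [[-0.156, -0.077, 0.062], [0, 0, 0.0177], 0.65], [[-0.16, -0.068, 0.061], [0, 0, 0.0178], 0.65], [[-0.164, -0.059, 0.062], [0, 0, 0.0177], 0.65], [[-0.167, -0.049, 0.061], [0, 0, 0.0178], 0.65]]' --force 60

```text
clock: 1.15
position: [0.3745, 0.313, 0.2807]
tool_rot: [3.142, 0.0, 2.409]
force: [0.2, 0.8, 0.6]
grip_width: 0.0557
```

Emit:
carry_out --targets '[[[-0.169, -0.04, 0.062], [0, 0, 0.0177], 0.65], [[-0.171, -0.031, 0.061], [0, 0, 0.0178], 0.65], [[0, 0, 0], [0, 0, 0], 0.65], [[0, 0, 0], [0, 0, 0], 0.65]]'

```text
clock: 1.65
position: [0.4233, 0.2432, 0.2504]
tool_rot: [-3.141, -0.0, 2.3]
force: [0.3, 0.4, -0.5]
grip_width: 0.0556
```

Emit:
carry_out --targets '[[[0, 0, 0.1], [0, 0, 0], 0.65], [[0, 0, 0.1], [0, 0, 0], 0.65], [[0, 0, 0.096], [0, 0, 0], 0.65], [[0, 0, 0], [0, 0, 0], 0], [[0, 0, 0], [0, 0, 0], 0], [[0, 0, 0], [0, 0, 0], 0], [[0, 0, 0], [0, 0, 0], 0], [[0, 0, 0], [0, 0, 0], 0]]' --force 60

```text
clock: 2.65
position: [0.4236, 0.2431, 0.1772]
tool_rot: [3.14, -0.0, 2.3]
force: [-1.8, 0.7, 10.6]
grip_width: 0.0245
```

```bash
python3 - <<'E'
from h import *
P=Plan();b=P.p[:2].copy()
P.seg([*b,.25],131.75,0,2).seg([*NEST[1],.28],177.54,0,6).out()
E
```

```text
now 2.65 [0.4236 0.2431 0.1772] psi 131.8 w 0.0245 F [-1.8  0.7 10.6] q7 0.20
 8 [[[0.0,0.0,-0.146],[0,0,np.float64(0.0)],0],[[0.0,0.0,-0.145],[0,0,np.float64(0.0)],0],[[-0.181,-0.073,-0.02],[0,0,np.float64(-0.0424)],0],[[-0.169,-0.097,-0.02],[0,0,np.float64(-0.0424)],0],[[-0.155,-0.118,-0.02],[0,0,np.float64(-0.0424)],0],[[-0.137,-0.138,-0.02],[0,0,np.float64(-0.0424)],0],[[-0.118,-0.155,-0.02],[0,0,np.float64(-0.0424)],0],[[-0.097,-0.17,-0.02],[0,0,np.float64(-0.0424)],0]]
```

Emit:
carry_out --targets '[[[0, 0, -0.012], [0, 0, 0], 0.5], [[0, 0, 0], [0, 0, 0], 0.5], [[0, 0, 0], [0, 0, 0], 0], [[0, 0, 0], [0, 0, 0], 0], [[0, 0, 0], [0, 0, 0], 0], [[0, 0, 0], [0, 0, 0], 0]]'

```text
clock: 3.4
position: [0.4235, 0.2428, 0.1798]
tool_rot: [3.141, -0.0, 2.299]
force: [-2.4, -1.0, 13.3]
grip_width: 0.0241
```

Emit:
carry_out --targets '[[[0, 0, -0.14], [0, 0, 0], 0], [[0, 0, -0.14], [0, 0, 0], 0], [[-0.181, -0.073, -0.02], [0, 0, -0.0424], 0], [[-0.169, -0.097, -0.02], [0, 0, -0.0424], 0], [[-0.155, -0.118, -0.02], [0, 0, -0.0424], 0], [[-0.137, -0.138, -0.02], [0, 0, -0.0424], 0], [[-0.118, -0.155, -0.02], [0, 0, -0.0424], 0], [[-0.097, -0.17, -0.02], [0, 0, -0.0424], 0]]'

```text
clock: 4.4
position: [0.5219, -0.0343, 0.2795]
tool_rot: [3.142, -0.0, 3.103]
force: [0.2, 0.3, 0.3]
grip_width: 0.0245
```

```bash
python3 - <<'E'
from h import *
P=Plan()
P.seg([*NEST[1],.25],177.54,0,2).out()
grab('top','n1.png',crop=(270,170,430,230),scale=5)
E
```

```text
now 4.4 [ 0.5219 -0.0343  0.2795] psi 177.8 w 0.0245 F [0.2 0.3 0.3] q7 1.36
 2 [[[0.0,0.004,0.059],[0,0,np.float64(0.0007)],0],[[0.001,0.004,0.059],[0,0,np.float64(0.0007)],0]]
```

View pics/n1.png

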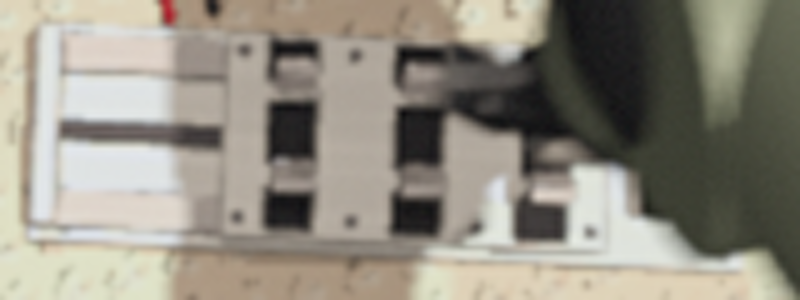

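Emit:
carry_out --targets '[[[0, 0.004, 0.079], [0, 0, 0.001], 0], [[0, 0.004, 0.079], [0, 0, 0], 0], [[0, 0, 0.026], [0, 0, 0], 0], [[0, 0, 0.026], [0, 0, 0], 0], [[0, 0, 0.026], [0, 0, 0], 0], [[0, 0, 0], [0, 0, 0], 0]]'

```text
clock: 5.2
position: [0.5215, -0.0306, 0.2201]
tool_rot: [-3.142, -0.001, 3.096]
force: [0.1, 0.1, -1.5]
grip_width: 0.0245
```

Emit:
carry_out --targets '[[[0, -0.006, 0.012], [0, 0, 0], 0], [[0, 0, 0.012], [0, 0, 0], 0], [[0, 0, 0.012], [0, 0, 0], 0], [[0, 0, 0.012], [0, 0, 0], 0], [[0, 0, 0], [0, 0, 0], 0], [[0, 0, 0], [0, 0, 0], 0]]'

```text
clock: 5.95
position: [0.5218, -0.0322, 0.2086]
tool_rot: [-3.142, 0.0, 3.095]
force: [-0.6, 1.1, 4.8]
grip_width: 0.0249
```

```bash
python3 - <<'E'
from h import *
P=Plan(); grab('scene','n2.png',crop=(240,100,340,235),scale=4)
E
```

```text
now 5.95 [ 0.5218 -0.0322  0.2086] psi 177.4 w 0.0249 F [-0.6  1.1  4.8] q7 1.32
```

View pics/n2.png

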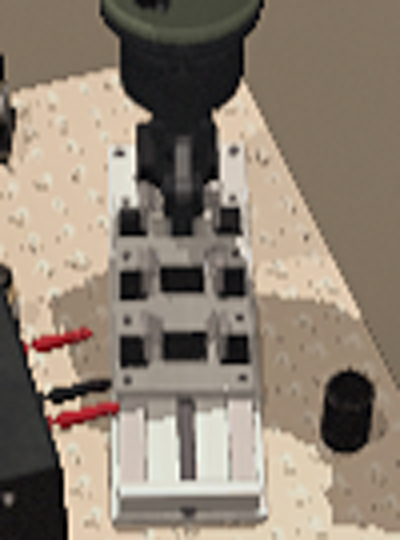

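Emit:
carry_out --targets '[[[0, 0, 0], [0, 0, 0], 0.5], [[0, 0, 0], [0, 0, 0], 0.5], [[0, 0, -0.1], [0, 0, 0], 0.5], [[0, 0, -0.04], [0, 0, 0], 0], [[0, 0, 0], [0, 0, 0], 0], [[0, 0, 0], [0, 0, 0], 0], [[0, 0, 0.04], [0, 0, 0], 0], [[0, 0, 0.036], [0, 0, 0], 0]]'

```text
clock: 7.0
position: [0.5214, -0.0322, 0.2232]
tool_rot: [-3.142, -0.001, 3.096]
force: [-0.7, -0.1, 5.6]
grip_width: 0.0001
```

Emit:
carry_out --targets '[[[0, 0, 0.008], [0, 0, 0], 0], [[0, 0, 0], [0, 0, 0], 0]]'

```text
clock: 7.25
position: [0.5215, -0.0322, 0.222]
tool_rot: [-3.141, -0.001, 3.096]
force: [-1.9, -0.1, 5.7]
grip_width: 0.0001
```

```bash
python3 - <<'E'
from h import *
P=Plan();b=[.5093,.2724]
P.seg([*P.p[:2],.27],np.degrees(P.psi),.65,1).seg([*b,.25],219.3,.65,7).out()
P.seg([*NEST[2],.28],177.54,0,6).out()
E
```

```text
now 7.25 [ 0.5215 -0.0322  0.222 ] psi 177.4 w 0.0001 F [-1.9 -0.1  5.7] q7 1.32
 8 [[[0.0,0.0,-0.192],[0,0,np.float64(-0.0)],0.65],[[0.015,0.174,0.011],[0,0,np.float64(-0.0333)],0.65],[[-0.003,0.174,0.012],[0,0,np.float64(-0.0333)],0.65],[[-0.021,0.173,0.011],[0,0,np.float64(-0.0333)],0.65],[[-0.039,0.17,0.012],[0,0,np.float64(-0.0333)],0.65],[[-0.057,0.164,0.011],[0,0,np.float64(-0.0333)],0.65],[[-0.074,0.158,0.012],[0,0,np.float64(-0.0332)],0.65],[[-0.09,0.149,0.011],[0,0,np.float64(-0.0333)],0.65]]
 6 [[[0.098,-0.136,-0.02],[0,0,np.float64(0.0387)],0],[[0.081,-0.146,-0.02],[0,0,np.float64(0.0387)],0],[[0.063,-0.155,-0.02],[0,0,np.float64(0.0387)],0],[[0.043,-0.162,-0.02],[0,0,np.float64(0.0386)],0],[[0.024,-0.166,-0.02],[0,0,np.float64(0.0387)],0],[[0.003,-0.168,-0.02],[0,0,np.float64(0.0386)],0]]
```

Emit:
carry_out --targets '[[[0, 0, -0.192], [0, 0, 0], 0.65], [[0.015, 0.174, 0.011], [0, 0, -0.0333], 0.65], [[-0.003, 0.174, 0.012], [0, 0, -0.0333], 0.65], [[-0.021, 0.173, 0.011], [0, 0, -0.0333], 0.65], [[-0.039, 0.17, 0.012], [0, 0, -0.0333], 0.65], [[-0.057, 0.164, 0.011], [0, 0, -0.0333], 0.65], [[-0.074, 0.158, 0.012], [0, 0, -0.0332], 0.65], [[-0.09, 0.149, 0.011], [0, 0, -0.0333], 0.65]]'

```text
clock: 8.25
position: [0.5092, 0.2738, 0.25]
tool_rot: [3.142, -0.0, -2.452]
force: [0.2, 0.0, 0.2]
grip_width: 0.0553
```

```bash
python3 - <<'E'
from h import *
blocks()
P=Plan(); grab('scene','n3.png',crop=(240,100,360,250),scale=4)
E
```

```text
blk [0.4099 0.3296] long 46.0 0.0346 0.028
now 8.3 [0.5078 0.2797 0.2499] psi -139.9 w 0.0552 F [-5.3  6.5  0.1] q7 1.39
```

View pics/n3.png

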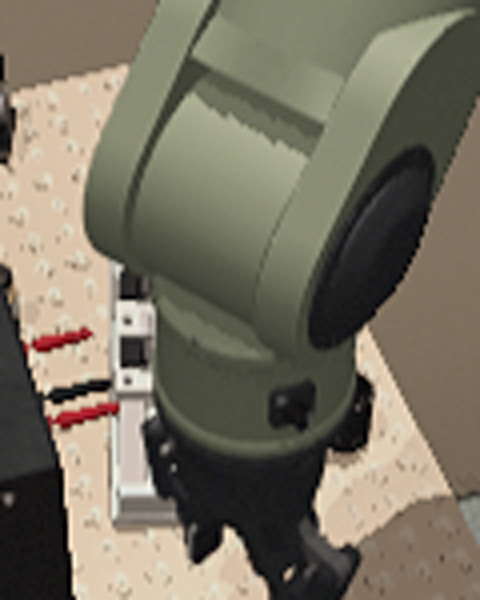

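Emit:
carry_out --targets '[[[0, 0, 0], [0, 0, 0], 0.65], [[0, 0, 0.1], [0, 0, 0], 0.65]]'

```text
clock: 8.6
position: [0.5102, 0.2714, 0.2263]
tool_rot: [-3.14, 0.002, -2.458]
force: [1.2, 0.1, -1.2]
grip_width: 0.0553
```

```bash
python3 - <<'E'
from h import *
P=Plan();b=[.5093,.2724]
P.seg([*b,.179],219.3,.65,2).out()
E
```

```text
now 8.6 [0.5102 0.2714 0.2263] psi -140.8 w 0.0553 F [ 1.2  0.1 -1.2] q7 1.37
 2 [[[0.0,0.003,0.095],[0,0,np.float64(-0.0004)],0.65],[[0.0,0.003,0.094],[0,0,np.float64(-0.0004)],0.65]]
```

Emit:
carry_out --targets '[[[0, 0, 0.092], [0, 0, 0], 0.65], [[0, 0, 0.092], [0, 0, 0], 0.65], [[0, 0, 0], [0, 0, 0], 0], [[0, 0, 0], [0, 0, 0], 0], [[0, 0, 0], [0, 0, 0], 0], [[0, 0, 0], [0, 0, 0], 0], [[0, 0, 0], [0, 0, 0], 0]]' --force 60

```text
clock: 9.48
position: [0.5096, 0.2725, 0.1801]
tool_rot: [-3.141, 0.001, -2.456]
force: [-1.1, -0.3, 7.7]
grip_width: 0.0244
```

Emit:
carry_out --targets '[[[0, 0, -0.142], [0, 0, 0], 0], [[0, 0, -0.142], [0, 0, 0], 0], [[0.098, -0.136, -0.02], [0, 0, 0.0387], 0], [[0.081, -0.146, -0.02], [0, 0, 0.0387], 0], [[0.063, -0.155, -0.02], [0, 0, 0.0387], 0], [[0.043, -0.162, -0.02], [0, 0, 0.0386], 0], [[0.024, -0.166, -0.02], [0, 0, 0.0387], 0], [[0.003, -0.168, -0.02], [0, 0, 0.0386], 0]]'

```text
clock: 10.48
position: [0.5242, 0.0202, 0.2809]
tool_rot: [3.141, 0.0, 3.095]
force: [0.8, 0.2, -1.2]
grip_width: 0.0244
```

Emit:
carry_out --targets '[[[0, 0, 0], [0, 0, 0], 0], [[0, 0, 0.07], [0, 0, 0], 0], [[0, 0, 0.07], [0, 0, 0], 0], [[0, 0, 0], [0, 0, 0], 0], [[0, 0, 0], [0, 0, 0], 0]]'

```text
clock: 11.1
position: [0.5243, 0.0219, 0.2456]
tool_rot: [3.142, -0.0, 3.099]
force: [-0.3, -0.7, -0.2]
grip_width: 0.0244
```

```bash
python3 - <<'E'
from h import *
P=Plan();P.seg([*NEST[2],.2083],177.54,0,6).out();grab('scene','n4.png',crop=(260,110,330,220),scale=5)
E
```

```text
now 11.1 [0.5243 0.0219 0.2456] psi 177.6 w 0.0244 F [-0.3 -0.7 -0.2] q7 1.23
 6 [[[0.0,-0.0,0.025],[0,0,np.float64(0.0)],0],[[0.0,-0.0,0.025],[0,0,np.float64(0.0)],0],[[0.0,-0.0,0.025],[0,0,np.float64(0.0001)],0],[[0.0,-0.0,0.025],[0,0,np.float64(0.0)],0],[[0.001,-0.0,0.025],[0,0,np.float64(0.0001)],0],[[0.0,-0.001,0.024],[0,0,np.float64(0.0)],0]]
```

View pics/n4.png

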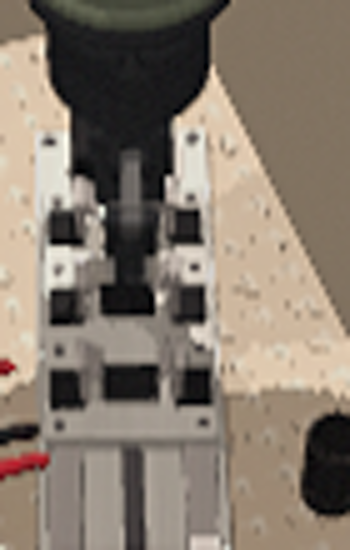

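Emit:
carry_out --targets '[[[0, 0, 0.05], [0, 0, 0], 0], [[0, 0, 0.05], [0, 0, 0], 0], [[0, 0, 0.013], [0, 0, 0], 0], [[0, 0, 0.013], [0, 0, 0], 0], [[0, 0, 0.013], [0, 0, 0], 0], [[0, 0, 0.01], [0, 0, 0], 0], [[0, 0, 0], [0, 0, 0], 0], [[0, 0, 0], [0, 0, 0], 0]]'

```text
clock: 12.15
position: [0.524, 0.0216, 0.2083]
tool_rot: [-3.141, -0.001, 3.099]
force: [-2.8, -0.2, 5.9]
grip_width: 0.0242
```

Emit:
carry_out --targets '[[[0, 0, 0], [0, 0, 0], 0.5], [[0, 0, 0], [0, 0, 0], 0.5], [[0, 0, -0.1], [0, 0, 0], 0.5], [[0, 0, -0.04], [0, 0, 0], 0], [[0, 0, 0], [0, 0, 0], 0], [[0, 0, 0], [0, 0, 0], 0], [[0, 0, 0.044], [0, 0, 0], 0], [[0, 0, 0.044], [0, 0, 0], 0]]'

```text
clock: 13.15
position: [0.5242, 0.0216, 0.2204]
tool_rot: [-3.141, -0.0, 3.099]
force: [-34.7, -1.5, 189.1]
grip_width: 0.0001
```

```bash
python3 - <<'E'
from h import *
P=Plan();b=[.410,.3285]
P.seg([*P.p[:2],.27],np.degrees(P.psi),.65,1).seg([*b,.25],230.5,.65,7).out()
P.seg([*NEST[3],.28],177.54,0,6).out()
E
```

```text
now 13.15 [0.5242 0.0216 0.2204] psi 177.5 w 0.0001 F [-34.7  -1.5 189.1] q7 1.22
 8 [[[0.0,0.0,-0.198],[0,0,np.float64(-0.0)],0.65],[[0.073,0.172,0.011],[0,0,np.float64(-0.042)],0.65],[[0.049,0.181,0.011],[0,0,np.float64(-0.042)],0.65],[[0.025,0.185,0.012],[0,0,np.float64(-0.042)],0.65],[[0.001,0.187,0.011],[0,0,np.float64(-0.0421)],0.65],[[-0.024,0.186,0.012],[0,0,np.float64(-0.042)],0.65],[[-0.048,0.181,0.011],[0,0,np.float64(-0.0421)],0.65],[[-0.072,0.173,0.012],[0,0,np.float64(-0.042)],0.65]]
 6 [[[0.081,-0.167,-0.02],[0,0,np.float64(0.049)],0],[[0.054,-0.178,-0.02],[0,0,np.float64(0.049)],0],[[0.026,-0.184,-0.02],[0,0,np.float64(0.0491)],0],[[-0.002,-0.185,-0.02],[0,0,np.float64(0.049)],0],[[-0.031,-0.183,-0.02],[0,0,np.float64(0.0491)],0],[[-0.058,-0.176,-0.02],[0,0,np.float64(0.049)],0]]
```

The top press was too fast and drove the pad onto its hard stop: the wrist force read 189 N, over the 120 N limit. I'll back off, carry on without that press, and report it at the end.

Emit:
carry_out --targets '[[[0, 0, -0.198], [0, 0, 0], 0.65], [[0.073, 0.172, 0.011], [0, 0, -0.042], 0.65], [[0.049, 0.181, 0.011], [0, 0, -0.042], 0.65], [[0.025, 0.185, 0.012], [0, 0, -0.042], 0.65], [[0.001, 0.187, 0.011], [0, 0, -0.042], 0.65], [[-0.024, 0.186, 0.012], [0, 0, -0.042], 0.65], [[-0.048, 0.181, 0.011], [0, 0, -0.042], 0.65], [[-0.072, 0.173, 0.012], [0, 0, -0.042], 0.65]]'

```text
clock: 14.15
position: [0.4092, 0.3299, 0.2496]
tool_rot: [3.141, -0.001, -2.257]
force: [1.1, 0.3, 0.6]
grip_width: 0.0554
```

Emit:
carry_out --targets '[[[0, 0, 0], [0, 0, 0], 0.65], [[0, 0, 0], [0, 0, 0], 0.65], [[0, 0, 0], [0, 0, 0], 0.65]]'

```text
clock: 14.52
position: [0.4105, 0.3276, 0.2503]
tool_rot: [-3.141, -0.001, -2.263]
force: [0.8, -0.8, 0.0]
grip_width: 0.0556
```

```bash
python3 - <<'E'
from h import *
P=Plan();blocks();b=[.410,.3285]
P.seg([*b,.179],230.5,.65,3).out()
f=imaging.grab_frame('top');g=imaging.grab_frame('scene')
a=cv2.resize(f['pixels'][170:275,150:430],None,fx=2.85,fy=2.85,interpolation=2);c=cv2.resize(g['pixels'][100:325,240:360],None,fx=1.3,fy=1.3,interpolation=2)
c=np.vstack([a,np.zeros((300,a.shape[1],3),np.uint8)]);d=cv2.resize(g['pixels'][115:215,240:360],None,fx=3,fy=3,interpolation=2);c[a.shape[0]:a.shape[0]+300,:360]=d
cv2.imwrite('pics/n5.png',c[...,::-1]);print(c.shape)
E
```

```text
now 14.53 [0.4105 0.3276 0.2503] psi -129.7 w 0.0556 F [ 0.8 -0.8  0. ] q7 1.33
blk [0.5329 0.1604] long 0.1 0.0841 0.0512
 3 [[[-0.001,0.001,0.095],[0,0,np.float64(-0.0003)],0.65],[[-0.0,0.001,0.095],[0,0,np.float64(-0.0003)],0.65],[[-0.001,0.002,0.095],[0,0,np.float64(-0.0003)],0.65]]
(599, 798, 3)
```

View pics/n5.png

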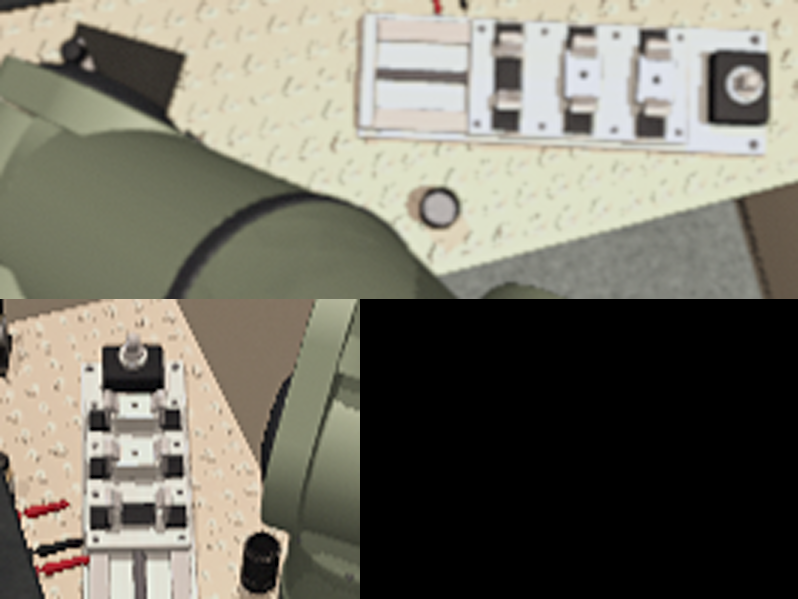

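Emit:
carry_out --targets '[[[0, 0.002, 0.095], [0, 0, 0], 0.65], [[0, 0, 0.095], [0, 0, 0], 0.65], [[0, 0, 0.095], [0, 0, 0], 0.65], [[0, 0, 0], [0, 0, 0], 0], [[0, 0, 0], [0, 0, 0], 0], [[0, 0, 0], [0, 0, 0], 0], [[0, 0, 0], [0, 0, 0], 0], [[0, 0, 0], [0, 0, 0], 0]]' --force 60

```text
clock: 15.68
position: [0.4099, 0.329, 0.1801]
tool_rot: [-3.141, 0.001, -2.261]
force: [-1.0, -1.4, 8.6]
grip_width: 0.0242
```

```bash
python3 - <<'E'
from h import *
import pickle
f=pickle.load(open('scene.pkl','rb'))
for n in(1,2):
  for z in(.05,.058): print(n,z,proj(f,[*NEST[n],z]))
f=pickle.load(open('top.pkl','rb'))
for n in(1,2):
  for z in(.05,.058): q=proj(f,[*NEST[n],z]);print(n,z,(q-[150,170])*2.85)
P=Plan()
E
```

```text
1 0.05 [284.73897597 149.90049954]
1 0.058 [284.73924758 147.85323221]
2 0.05 [285.24300135 165.74648473]
2 0.058 [285.24592758 163.73052356]
1 0.05 [654.82043838  78.94820075]
1 0.058 [656.76133794  77.41630748]
2 0.05 [581.22322321  75.35063253]
2 0.058 [582.64317758  73.79314308]
now 15.68 [0.4099 0.329  0.1801] psi -129.6 w 0.0242 F [-1.  -1.4  8.6] q7 1.26
```

Both blocks project at the latched height (scene rows 150.3 and 166.3). Carrying the third.

Emit:
carry_out --targets '[[[0, 0, -0.142], [0, 0, 0], 0], [[0, 0, -0.142], [0, 0, 0], 0], [[0.081, -0.167, -0.02], [0, 0, 0.049], 0], [[0.054, -0.178, -0.02], [0, 0, 0.049], 0], [[0.026, -0.184, -0.02], [0, 0, 0.049], 0], [[-0.002, -0.185, -0.02], [0, 0, 0.049], 0], [[-0.031, -0.183, -0.02], [0, 0, 0.049], 0], [[-0.058, -0.176, -0.02], [0, 0, 0.049], 0]]'

```text
clock: 16.68
position: [0.5263, 0.0745, 0.281]
tool_rot: [3.141, 0.0, 3.094]
force: [1.2, 0.4, -0.1]
grip_width: 0.0243
```

Emit:
carry_out --targets '[[[0, 0, 0], [0, 0, 0], 0], [[0, 0, 0.07], [0, 0, 0], 0], [[0, 0, 0.07], [0, 0, 0], 0], [[0, 0, 0], [0, 0, 0], 0], [[0, 0, 0], [0, 0, 0], 0]]'

```text
clock: 17.3
position: [0.5258, 0.0764, 0.2453]
tool_rot: [-3.142, -0.001, 3.1]
force: [-0.2, -0.5, -0.8]
grip_width: 0.024
```

Emit:
carry_out --targets '[[[0, -0.003, 0.05], [0, 0, 0], 0], [[0, 0, 0.05], [0, 0, 0], 0], [[0, 0, 0.013], [0, 0, 0], 0], [[0, 0, 0.013], [0, 0, 0], 0], [[0, 0, 0.013], [0, 0, 0], 0], [[0, 0, 0.01], [0, 0, 0], 0], [[0, 0, 0], [0, 0, 0], 0], [[0, 0, 0], [0, 0, 0], 0]]'

```text
clock: 18.3
position: [0.5256, 0.0752, 0.2083]
tool_rot: [-3.141, -0.0, 3.099]
force: [-3.8, -1.4, 6.4]
grip_width: 0.0244
```

Emit:
carry_out --targets '[[[0, 0, 0], [0, 0, 0], 0.5], [[0, 0, 0], [0, 0, 0], 0.5], [[0, 0, -0.1], [0, 0, 0], 0.65], [[0, 0, -0.2], [0, 0, 0], 0.65], [[-0.05, -0.15, 0], [0, 0, 0], 0.65], [[-0.05, -0.2, 0], [0, 0, 0], 0.65], [[0, -0.15, 0], [0, 0, 0], 0.65], [[0, 0, 0], [0, 0, 0], 0.65]]'

```text
clock: 19.3
position: [0.5452, -0.0538, 0.2831]
tool_rot: [-3.14, -0.0, 3.094]
force: [0.8, 0.7, -0.3]
grip_width: 0.0554
```

```bash
python3 - <<'E'
from h import *
import pickle
P=Plan()
f=imaging.grab_frame('top');g=imaging.grab_frame('scene');pickle.dump((f,g),open('fg.pkl','wb'))
c=np.zeros((600,800,3),np.uint8)
c[:420,:480]=cv2.resize(f['pixels'][175:245,155:235],None,fx=6,fy=6,interpolation=2)
c[:420,500:800]=cv2.resize(g['pixels'][275:345,270:320],None,fx=6,fy=6,interpolation=2)[:420]
c[425:600,:320]=cv2.resize(g['pixels'][150:185,254:318],None,fx=5,fy=5,interpolation=2)
c[425:600,330:730]=cv2.resize(f['pixels'][175:210,300:380],None,fx=5,fy=5,interpolation=2)
cv2.imwrite('pics/n6.png',c[...,::-1])
print(proj(g,[*NEST[3],.05]),proj(f,[*NEST[3],.05]),proj(g,[*NEST[3],.058]))
E
```

```text
now 19.3 [ 0.5452 -0.0538  0.2831] psi 177.3 w 0.0554 F [ 0.8  0.7 -0.3] q7 1.38
[285.77312412 182.41294199] [328.11024595 195.17631128] [285.77898383 180.43433895]
```

View pics/n6.png

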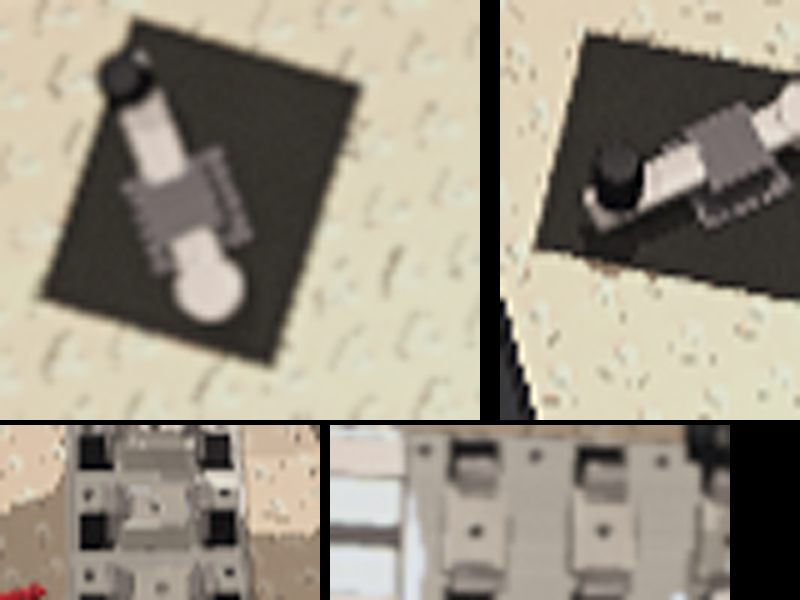

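```bash
python3 - <<'E'
from h import *
import pickle
f,g=pickle.load(open('fg.pkl','rb'))
print(ray(f,155+178/6,175+203/6,.027),ray(g,270+237/6,275+147/6,.027))
print('knob scene',ray(g,270+120/6,275+158/6,.0575),'knob top',ray(f,155+125/6,175+77/6,.0575))
P=Plan();b=[.498,.3785]
P.seg([.5,.05,.30],177.3,.65,2).seg([*b,.27],199.8,.65,6).out()
E
```

```text
[0.49833282 0.37828857 0.027     ] [0.49540803 0.38234097 0.027     ]
knob scene [0.53922742 0.3973625  0.0575    ] knob top [0.53845424 0.39237009 0.0575    ]
now 19.4 [ 0.5454 -0.0506  0.2832] psi 177.5 w 0.0556 F [-0.3  0.5 -0.5] q7 1.38
 8 [[[0.1,0.197,-0.034],[0,0,np.float64(0.0006)],0.65],[[0.099,0.197,-0.033],[0,0,np.float64(0.0006)],0.65],[[0.012,0.219,0.02],[0,0,np.float64(-0.0208)],0.65],[[-0.003,0.219,0.02],[0,0,np.float64(-0.0208)],0.65],[[-0.017,0.218,0.02],[0,0,np.float64(-0.0209)],0.65],[[-0.031,0.217,0.02],[0,0,np.float64(-0.0208)],0.65],[[-0.045,0.214,0.02],[0,0,np.float64(-0.0209)],0.65],[[-0.059,0.211,0.02],[0,0,np.float64(-0.0208)],0.65]]
```

Emit:
carry_out --targets '[[[0.1, 0.197, -0.034], [0, 0, 0], 0.65], [[0.099, 0.197, -0.033], [0, 0, 0], 0.65], [[0.012, 0.219, 0.02], [0, 0, -0.0208], 0.65], [[-0.003, 0.219, 0.02], [0, 0, -0.0208], 0.65], [[-0.017, 0.218, 0.02], [0, 0, -0.0208], 0.65], [[-0.031, 0.217, 0.02], [0, 0, -0.0208], 0.65], [[-0.045, 0.214, 0.02], [0, 0, -0.0208], 0.65], [[-0.059, 0.211, 0.02], [0, 0, -0.0208], 0.65]]'

```text
clock: 20.4
position: [0.4952, 0.3814, 0.2698]
tool_rot: [3.141, 0.0, -2.788]
force: [0.9, -0.2, -0.1]
grip_width: 0.0556
```

Emit:
carry_out --targets '[[[0, 0, 0.08], [0, 0, 0], 0.65], [[0, 0, 0.08], [0, 0, 0], 0.65], [[0, 0, 0], [0, 0, 0], 0.65], [[0, 0, 0], [0, 0, 0], 0.65], [[0, 0, 0], [0, 0, 0], 0.65]]'

```text
clock: 21.02
position: [0.4969, 0.3781, 0.2308]
tool_rot: [3.141, 0.001, -2.793]
force: [-0.4, 0.7, -0.1]
grip_width: 0.0553
```

```bash
python3 - <<'E'
from h import *
P=Plan();b=[.4975,.379]
P.seg([*b,.187],200,.65,2).out()
E
```

```text
now 21.02 [0.4969 0.3781 0.2308] psi -160.0 w 0.0553 F [-0.4  0.7 -0.1] q7 0.96
 2 [[[-0.002,0.001,0.088],[0,0,np.float64(-0.0001)],0.65],[[-0.002,0.002,0.087],[0,0,np.float64(-0.0001)],0.65]]
```

Emit:
carry_out --targets '[[[-0.002, 0.002, 0.08], [0, 0, 0], 0.65], [[-0.002, 0.002, 0.06], [0, 0, 0], 0.65], [[0, 0, 0.035], [0, 0, 0], 0.65], [[0, 0, 0], [0, 0, 0], 0], [[0, 0, 0], [0, 0, 0], 0], [[0, 0, 0], [0, 0, 0], 0], [[0, 0, 0], [0, 0, 0], 0], [[0, 0, 0], [0, 0, 0], 0]]' --force 80

```text
clock: 22.02
position: [0.4972, 0.3797, 0.1866]
tool_rot: [3.141, 0.001, -2.792]
force: [0.0, -0.6, 5.9]
grip_width: 0.0241
```

```bash
python3 - <<'E'
from h import *
P=Plan();b=P.p[:2].copy()
P.seg([*b,.27],200,0,2).out()
P.seg([*SHAFT,.30],177.54,0,11).out()
E
```

```text
now 22.02 [0.4972 0.3797 0.1866] psi -160.0 w 0.0241 F [ 0.  -0.6  5.9] q7 0.94
 2 [[[0.0,0.0,-0.167],[0,0,np.float64(0.0)],0],[[0.0,0.0,-0.167],[0,0,np.float64(0.0)],0]]
 11 [[[0.052,-0.165,-0.011],[0,0,np.float64(0.0113)],0],[[0.046,-0.167,-0.011],[0,0,np.float64(0.0113)],0],[[0.04,-0.169,-0.011],[0,0,np.float64(0.0114)],0],[[0.034,-0.17,-0.011],[0,0,np.float64(0.0113)],0],[[0.028,-0.171,-0.011],[0,0,np.float64(0.0114)],0],[[0.022,-0.172,-0.011],[0,0,np.float64(0.0113)],0],[[0.016,-0.173,-0.011],[0,0,np.float64(0.0114)],0],[[0.009,-0.173,-0.011],[0,0,np.float64(0.0113)],0],[[0.003,-0.173,-0.011],[0,0,np.float64(0.0114)],0],[[-0.003,-0.174,-0.01],[0,0,np.float64(0.0113)],0],[[-0.009,-0.173,-0.011],[0,0,np.float64(0.0114)],0]]
```

Emit:
carry_out --targets '[[[0, 0, -0.167], [0, 0, 0], 0], [[0, 0, -0.167], [0, 0, 0], 0], [[0.052, -0.165, -0.011], [0, 0, 0.0113], 0], [[0.046, -0.167, -0.011], [0, 0, 0.0113], 0], [[0.04, -0.169, -0.011], [0, 0, 0.0114], 0], [[0.034, -0.17, -0.011], [0, 0, 0.0113], 0], [[0.028, -0.171, -0.011], [0, 0, 0.0114], 0], [[0.022, -0.172, -0.011], [0, 0, 0.0113], 0]]'

```text
clock: 23.02
position: [0.5085, 0.1184, 0.2863]
tool_rot: [-3.142, 0.0, -3.007]
force: [0.6, -0.3, -2.3]
grip_width: 0.0239
```

Emit:
carry_out --targets '[[[0.016, -0.173, -0.011], [0, 0, 0.0114], 0], [[0.009, -0.173, -0.011], [0, 0, 0.0113], 0], [[0.003, -0.173, -0.011], [0, 0, 0.0114], 0], [[-0.003, -0.174, -0.011], [0, 0, 0.0113], 0], [[-0.009, -0.173, -0.011], [0, 0, 0.0114], 0], [[0, 0, 0], [0, 0, 0], 0], [[0, 0, 0], [0, 0, 0], 0], [[0, 0, 0], [0, 0, 0], 0]]'

```text
clock: 24.02
position: [0.5186, -0.0957, 0.2999]
tool_rot: [3.141, -0.0, 3.1]
force: [-0.4, -0.0, -2.7]
grip_width: 0.0241
```

```bash
python3 - <<'E'
from h import *
import pickle
P=Plan()
P.seg([*SHAFT,.25],177.54,0,2).out()
f=imaging.grab_frame('top');g=imaging.grab_frame('scene');pickle.dump((f,g),open('fg.pkl','wb'))
hub=np.array([*SHAFT,P.p[2]-.1716+.05*0]);print(proj(f,hub),proj(g,hub))
c=np.zeros((600,800,3),np.uint8)
c[:,:400]=cv2.resize(g['pixels'][90:190,250:317],(400,600),interpolation=2)
c[:480,400:800]=cv2.resize(f['pixels'][170:250,370:437],(400,480),interpolation=2)
cv2.imwrite('pics/n7.png',c[...,::-1])
E
```

```text
now 24.02 [ 0.5186 -0.0957  0.2999] psi 177.6 w 0.0241 F [-0.4 -0.  -2.7] q7 1.47
 2 [[[-0.0,-0.002,0.1],[0,0,np.float64(0.0003)],0],[[-0.001,-0.002,0.1],[0,0,np.float64(0.0002)],0]]
[413.74784012 197.43196843] [284.25922499 124.56735614]
```

View pics/n7.png

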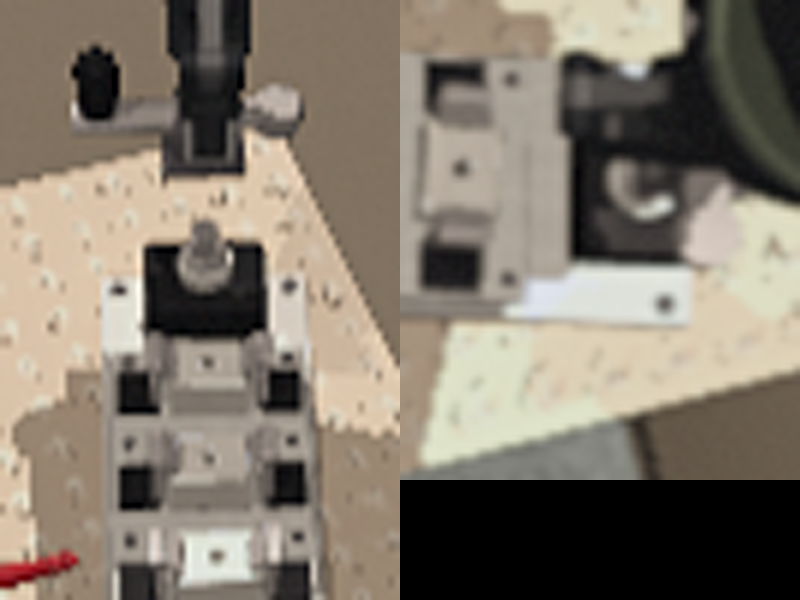

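```bash
python3 - <<'E'
from h import *
import pickle
f,g=pickle.load(open('fg.pkl','rb'))
y=np.array([.043,1])
for nm,P in(('flange bot front L',[.5187+.018+.018*.043,-.0957+.018-.018*.043,.1163]),('R',[.5187-.018+.018*.043,-.0957+.018+.018*.043,.1163]),('tip',[.5187,-.0966,.0685]),('collar',[.5187,-.0966,.051])):
    q=proj(g,P);print(nm,(q-[250,90])*[400/67,6])
E
```

```text
flange bot front L [163.71383272 176.91040689]
R [247.40748501 175.4388564 ]
tip [204.54834777 223.07748403]
collar [204.57579234 250.54322231]
```

Emit:
carry_out --targets '[[[0.004, -0.002, 0.08], [0, 0, 0], 0], [[0, 0, 0.08], [0, 0, 0], 0], [[0, 0, 0.02], [0, 0, 0], 0], [[0, 0, 0.01], [0, 0, 0], 0], [[0, 0, 0.01], [0, 0, 0], 0], [[0, 0, 0], [0, 0, 0], 0], [[0, 0, 0], [0, 0, 0], 0]]'

```text
clock: 25.0
position: [0.5176, -0.0972, 0.2503]
tool_rot: [-3.142, 0.0, 3.099]
force: [0.3, 0.5, -1.8]
grip_width: 0.0236
```

Emit:
carry_out --targets '[[[0, 0, 0.008], [0, 0, 0], 0], [[0, 0, 0.008], [0, 0, 0], 0], [[0, 0, 0], [0, 0, 0], 0]]'

```text
clock: 25.38
position: [0.5175, -0.0974, 0.2458]
tool_rot: [-3.141, -0.0, 3.098]
force: [0.6, -2.3, -3.2]
grip_width: 0.0242
```

Emit:
carry_out --targets '[[[0, 0, 0.008], [0, 0, 0], 0], [[0, 0, 0.008], [0, 0, 0], 0], [[0, 0, 0], [0, 0, 0], 0]]'

```text
clock: 25.75
position: [0.5175, -0.0973, 0.2417]
tool_rot: [-3.141, -0.0, 3.098]
force: [0.9, -4.7, -3.8]
grip_width: 0.0241
```

Emit:
carry_out --targets '[[[0, -0.003, 0.008], [0, 0, 0], 0], [[0, 0, 0.008], [0, 0, 0], 0], [[0, 0, 0.008], [0, 0, 0], 0], [[0, 0, 0], [0, 0, 0], 0], [[0, 0, 0], [0, 0, 0], 0]]'

```text
clock: 26.38
position: [0.5175, -0.0979, 0.2359]
tool_rot: [3.142, -0.0, 3.099]
force: [-0.2, -0.6, -2.6]
grip_width: 0.0241
```

Emit:
carry_out --targets '[[[0, 0, 0.005], [0, 0, 0], 0], [[0, 0, 0.003], [0, 0, 0], 0], [[0, 0, 0], [0, 0, 0], 0], [[0, 0, 0], [0, 0, 0], 0]]'

```text
clock: 26.88
position: [0.5176, -0.0979, 0.2344]
tool_rot: [-3.141, 0.0, 3.099]
force: [-3.5, 0.7, 11.4]
grip_width: 0.0241
```

Emit:
carry_out --targets '[[[0, 0, -0.004], [0, 0, 0], 0.65], [[0, 0, 0], [0, 0, 0], 0.65], [[0, 0, 0], [0, 0, 0], 0.65], [[0, 0, -0.15], [0, 0, 0], 0.65], [[0, 0, -0.15], [0, 0, 0], 0.65], [[-0.18, 0, 0], [0, 0, 0], 0.65], [[0, 0, 0], [0, 0, 0], 0.65], [[0, 0, 0], [0, 0, 0], 0.65]]'

```text
clock: 27.88
position: [0.562, -0.0999, 0.3095]
tool_rot: [3.142, -0.001, 3.099]
force: [-1.0, 0.2, 0.7]
grip_width: 0.0554
```

```bash
python3 - <<'E'
from h import *
P=Plan()
P.seg([.5626,-.0998,.257],177.54,.65,3).out()
E
```

```text
now 27.88 [ 0.562  -0.0999  0.3095] psi 177.5 w 0.0554 F [-1.   0.2  0.7] q7 1.48
 3 [[[-0.001,0.0,0.07],[0,0,np.float64(-0.0)],0.65],[[-0.001,0.0,0.07],[0,0,np.float64(-0.0)],0.65],[[-0.0,0.0,0.07],[0,0,np.float64(-0.0)],0.65]]
```

Emit:
carry_out --targets '[[[-0.001, 0, 0.08], [0, 0, 0], 0.65], [[-0.001, 0, 0.08], [0, 0, 0], 0.65], [[0, 0, 0.05], [0, 0, 0], 0.65], [[0, 0, 0], [0, 0, 0], 0], [[0, 0, 0], [0, 0, 0], 0], [[0, 0, 0], [0, 0, 0], 0], [[0, 0, 0], [0, 0, 0], 0], [[0, 0, 0], [0, 0, 0], 0]]' --force 40

```text
clock: 28.88
position: [0.5632, -0.0999, 0.2579]
tool_rot: [-3.142, 0.001, 3.099]
force: [2.1, -1.3, 3.0]
grip_width: 0.0165
```

Emit:
carry_out --targets '[[[0.014, -0.069, 0], [0, 0, 0], 0], [[0.039, -0.058, 0], [0, 0, 0], 0], [[0.058, -0.039, 0], [0, 0, 0], 0], [[0.069, -0.014, 0], [0, 0, 0], 0], [[0.069, 0.014, 0], [0, 0, 0], 0], [[0.058, 0.039, 0], [0, 0, 0], 0], [[0.039, 0.058, 0], [0, 0, 0], 0], [[0.014, 0.069, 0], [0, 0, 0], 0]]'

```text
clock: 29.88
position: [0.4723, -0.0959, 0.2575]
tool_rot: [-3.141, -0.0, 3.098]
force: [8.3, -2.8, -2.2]
grip_width: 0.0165
```

Emit:
carry_out --targets '[[[-0.014, 0.069, 0], [0, 0, 0], 0], [[-0.039, 0.058, 0], [0, 0, 0], 0], [[-0.058, 0.039, 0], [0, 0, 0], 0], [[-0.069, 0.014, 0], [0, 0, 0], 0], [[-0.069, -0.014, 0], [0, 0, 0], 0], [[-0.058, -0.039, 0], [0, 0, 0], 0], [[-0.039, -0.058, 0], [0, 0, 0], 0], [[-0.014, -0.069, 0], [0, 0, 0], 0]]'

```text
clock: 30.88
position: [0.5639, -0.0996, 0.2574]
tool_rot: [3.141, 0.0, 3.1]
force: [-2.5, 1.2, 1.8]
grip_width: 0.0165
```

```bash
python3 - <<'E'
from h import *
P=Plan()
f=grab('top','n8.png',crop=(270,160,430,240),scale=5)
E
```

```text
now 30.88 [ 0.5639 -0.0996  0.2574] psi 177.6 w 0.0165 F [-2.5  1.2  1.8] q7 1.46
```

View pics/n8.png

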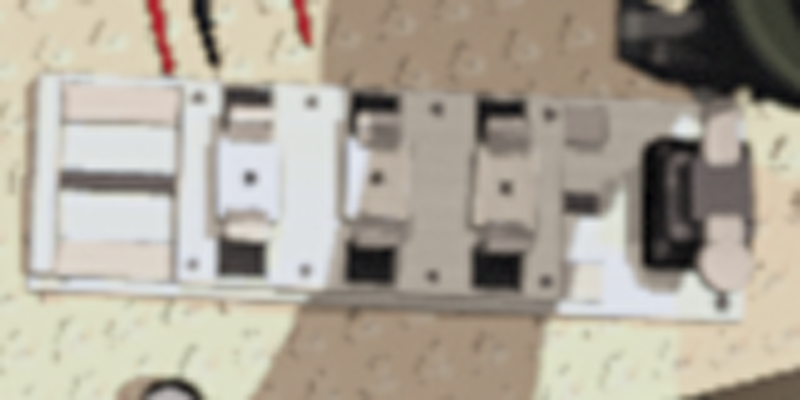

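Emit:
carry_out --targets '[[[0.014, -0.069, 0], [0, 0, 0], 0], [[0.039, -0.058, 0], [0, 0, 0], 0], [[0.058, -0.039, 0], [0, 0, 0], 0], [[0.069, -0.014, 0], [0, 0, 0], 0], [[0.069, 0.014, 0], [0, 0, 0], 0], [[0.058, 0.039, 0], [0, 0, 0], 0], [[0.039, 0.058, 0], [0, 0, 0], 0], [[0.014, 0.069, 0], [0, 0, 0], 0]]'

```text
clock: 31.92
position: [0.4724, -0.0955, 0.2575]
tool_rot: [-3.141, -0.001, 3.098]
force: [7.1, -2.5, -1.6]
grip_width: 0.0159
```

Emit:
carry_out --targets '[[[-0.014, 0.069, 0], [0, 0, 0], 0], [[-0.039, 0.058, 0], [0, 0, 0], 0], [[-0.058, 0.039, 0], [0, 0, 0], 0], [[-0.069, 0.014, 0], [0, 0, 0], 0], [[-0.069, -0.014, 0], [0, 0, 0], 0], [[-0.058, -0.039, 0], [0, 0, 0], 0], [[-0.039, -0.058, 0], [0, 0, 0], 0], [[-0.014, -0.069, 0], [0, 0, 0], 0]]'

```text
clock: 32.92
position: [0.5639, -0.0997, 0.2574]
tool_rot: [3.141, 0.0, 3.1]
force: [-2.9, 2.5, 1.2]
grip_width: 0.0163
```

Emit:
carry_out --targets '[[[0.014, -0.069, 0], [0, 0, 0], 0], [[0.039, -0.058, 0], [0, 0, 0], 0], [[0.058, -0.039, 0], [0, 0, 0], 0], [[0.069, -0.014, 0], [0, 0, 0], 0], [[0.069, 0.014, 0], [0, 0, 0], 0], [[0.058, 0.039, 0], [0, 0, 0], 0], [[0.039, 0.058, 0], [0, 0, 0], 0], [[0.014, 0.069, 0], [0, 0, 0], 0]]'

```text
clock: 33.92
position: [0.4724, -0.0956, 0.2575]
tool_rot: [-3.141, -0.001, 3.098]
force: [7.2, -1.6, -0.7]
grip_width: 0.0161
```

Emit:
carry_out --targets '[[[-0.014, 0.069, 0], [0, 0, 0], 0], [[-0.039, 0.058, 0], [0, 0, 0], 0], [[-0.058, 0.039, 0], [0, 0, 0], 0], [[-0.069, 0.014, 0], [0, 0, 0], 0], [[-0.069, -0.014, 0], [0, 0, 0], 0], [[-0.058, -0.039, 0], [0, 0, 0], 0], [[-0.039, -0.058, 0], [0, 0, 0], 0]]'

```text
clock: 34.8
position: [0.5612, -0.0818, 0.2572]
tool_rot: [3.141, -0.001, 3.1]
force: [-5.4, 0.8, 2.6]
grip_width: 0.0163
```

Emit:
carry_out --targets '[[[-0.01, -0.035, 0], [0, 0, 0], 0], [[-0.004, -0.024, 0], [0, 0, 0], 0], [[0, -0.01, 0], [0, 0, 0], 0], [[0, -0.003, 0], [0, 0, 0], 0], [[0, 0, 0], [0, 0, 0], 0], [[0, 0, 0], [0, 0, 0], 0]]'

```text
clock: 35.55
position: [0.5633, -0.1003, 0.2576]
tool_rot: [3.141, 0.001, 3.099]
force: [3.4, 1.2, 4.1]
grip_width: 0.0161
```

Emit:
carry_out --targets '[[[0, -0.006, 0], [0, 0, 0], 0], [[0, 0, 0], [0, 0, 0], 0], [[0, 0, 0], [0, 0, 0], 0]]'

```text
clock: 35.92
position: [0.5632, -0.1018, 0.2576]
tool_rot: [3.141, 0.001, 3.099]
force: [2.4, 0.9, 5.5]
grip_width: 0.0167
```

Emit:
carry_out --targets '[[[0.001, -0.01, 0], [0, 0, 0], 0], [[0, 0, 0], [0, 0, 0], 0], [[0, 0, 0], [0, 0, 0], 0]]'

```text
clock: 36.3
position: [0.5629, -0.1045, 0.2577]
tool_rot: [3.142, 0.001, 3.099]
force: [2.8, 1.6, 4.9]
grip_width: 0.0162
```

Emit:
carry_out --targets '[[[0.001, -0.008, 0], [0, 0, 0], 0], [[0, 0, 0], [0, 0, 0], 0], [[0, 0, 0], [0, 0, 0], 0]]'

```text
clock: 36.67
position: [0.5625, -0.1064, 0.2576]
tool_rot: [3.142, 0.001, 3.099]
force: [2.6, 0.7, 5.3]
grip_width: 0.0163
```

Emit:
carry_out --targets '[[[0.002, -0.008, 0], [0, 0, 0], 0], [[0, 0, 0], [0, 0, 0], 0], [[0, 0, 0], [0, 0, 0], 0]]'

```text
clock: 37.05
position: [0.562, -0.1083, 0.2577]
tool_rot: [3.142, 0.001, 3.099]
force: [4.0, 0.8, 5.5]
grip_width: 0.0163
```

Emit:
carry_out --targets '[[[0.002, -0.008, 0], [0, 0, 0], 0], [[0, 0, 0], [0, 0, 0], 0], [[0, 0, 0], [0, 0, 0], 0]]'

```text
clock: 37.42
position: [0.5616, -0.1099, 0.2577]
tool_rot: [3.141, 0.001, 3.099]
force: [3.3, 3.6, 4.5]
grip_width: 0.0164
```

Force starts to rise; one more small step and a look at the table's holes.

Emit:
carry_out --targets '[[[0.002, -0.008, 0], [0, 0, 0], 0], [[0, 0, 0], [0, 0, 0], 0], [[0, 0, 0], [0, 0, 0], 0]]'

```text
clock: 37.8
position: [0.5611, -0.1114, 0.2578]
tool_rot: [3.14, 0.002, 3.1]
force: [4.7, 6.4, 4.7]
grip_width: 0.0163
```

Emit:
carry_out --targets '[[[0.001, -0.006, 0], [0, 0, 0], 0], [[0, 0, 0], [0, 0, 0], 0], [[0, 0, 0], [0, 0, 0], 0]]'

```text
clock: 38.17
position: [0.5608, -0.1125, 0.2577]
tool_rot: [3.14, 0.002, 3.1]
force: [4.5, 8.3, 5.2]
grip_width: 0.0165
```

```bash
python3 - <<'E'
from h import *
P=Plan()
f=grab('top','n9.png',crop=(270,160,430,240),scale=5)
for d in(.055,.06):
  for n in (1,2,3):print(d,n,(proj(f,[NEST[n][0]+.043*d,NEST[n][1]+d,.05])-[270,160])*5)
E
```

```text
now 38.17 [ 0.5608 -0.1125  0.2577] psi 177.6 w 0.0165 F [4.5 8.3 5.2] q7 1.48
0.055 1 [417.29797358 182.02413715]
0.055 2 [288.15931892 175.71159622]
0.055 3 [158.99994511 169.39804249]
0.06 1 [405.34150738 181.43486117]
0.06 2 [276.20096763 175.1222277 ]
0.06 3 [147.03970827 168.80858141]
```

View pics/n9.png

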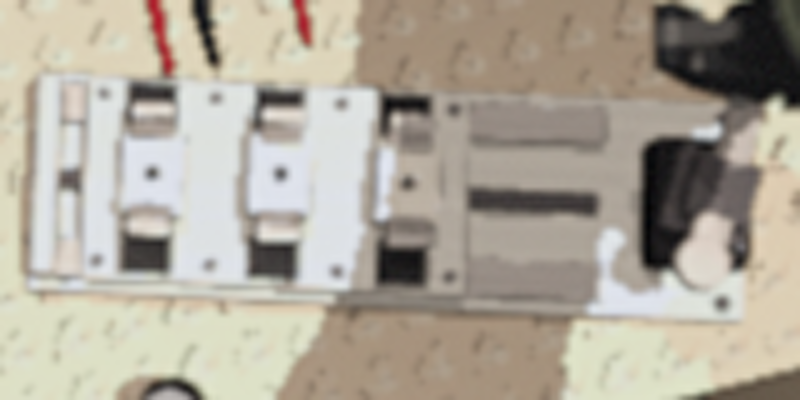

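```bash
python3 - <<'E'
from h import *
import pickle
pickle.dump(imaging.grab_frame('top'),open('a.pkl','wb'))
E
```

Emit:
carry_out --targets '[[[0.002, -0.006, 0], [0, 0, 0], 0], [[0.002, -0.006, 0], [0, 0, 0], 0], [[0, 0, 0], [0, 0, 0], 0], [[0, 0, 0], [0, 0, 0], 0]]'

```text
clock: 38.78
position: [0.5599, -0.1149, 0.2578]
tool_rot: [3.139, 0.002, 3.101]
force: [5.6, 11.9, 4.8]
grip_width: 0.0163
```

```bash
python3 - <<'E'
from h import *
import pickle
a=pickle.load(open('a.pkl','rb'));b=imaging.grab_frame('top')
A,B=[cv2.cvtColor(x['pixels'],cv2.COLOR_RGB2GRAY).astype(np.float32)[178:218,286:336] for x in(a,b)]
print(cv2.phaseCorrelate(A,B,cv2.createHanningWindow((50,40),cv2.CV_32F)))
t=pickle.load(open('top.pkl','rb'));G=lambda x:cv2.cvtColor(x['pixels'],cv2.COLOR_RGB2GRAY)
# catch/slot template: front slots below catch at row~ (start) vs now
for u,v in((322,212),(347,213),(372,213)):
    T=G(t)[v-8:v+9,u-9:u+10];R=cv2.matchTemplate(G(b)[190:225,275:400],T,cv2.TM_CCOEFF_NORMED);print(u,v,cv2.minMaxLoc(R)[1:4:2])
Plan()
E
```

```text
((-0.006418800765704447, -0.01781005619179865), 0.9910459055900573)
322 212 (0.9579009413719177, (35, 14))
347 213 (0.9697569012641907, (35, 14))
372 213 (0.938403844833374, (34, 13))
now 38.83 [ 0.5599 -0.1149  0.2578] psi 177.7 w 0.0165 F [ 5.4 12.1  5.4] q7 1.49
```

Emit:
carry_out --targets '[[[-0.004, 0.014, 0], [0, 0, 0], 0], [[-0.004, 0.014, 0], [0, 0, 0], 0], [[0, 0, 0], [0, 0, 0], 0], [[0, 0, 0], [0, 0, 0], 0]]'

```text
clock: 39.33
position: [0.5616, -0.1099, 0.2576]
tool_rot: [3.141, 0.001, 3.099]
force: [4.1, 1.3, 5.3]
grip_width: 0.0164
```

```bash
python3 - <<'E'
from h import *
P=Plan();k=P.p[:2].copy();h=np.array([.5176,-.0979]);d=k-h
y=np.degrees(np.arctan2(d[1],d[0]));print('crank yaw',y,np.linalg.norm(d))
P.seg([*k,.258],177.6,.65,2).seg([*k,.312],177.6,.65,2).seg([*h,.312],180+y,.65,2).seg([*h,.312],180+y,.65,2).out()
E
```

```text
now 39.33 [ 0.5616 -0.1099  0.2576] psi 177.6 w 0.0164 F [4.1 1.3 5.3] q7 1.48
crank yaw -15.225722078592806 0.04564470569170222
 8 [[[0.0,0.0,-0.001],[0,0,np.float64(-0.0001)],0.65],[[0.0,0.0,-0.0],[0,0,np.float64(-0.0002)],0.65],[[0.0,0.0,-0.108],[0,0,np.float64(0.0)],0.65],[[0.0,0.0,-0.108],[0,0,np.float64(0.0)],0.65],[[0.089,0.02,-0.0],[0,0,np.float64(0.0356)],0.65],[[0.091,0.01,-0.0],[0,0,np.float64(0.0357)],0.65],[[-0.0,0.0,-0.0],[0,0,np.float64(-0.0)],0.65],[[-0.0,0.001,-0.0],[0,0,np.float64(-0.0)],0.65]]
```

Emit:
carry_out --targets '[[[-0.003, 0.016, 0], [0, 0, 0], 0], [[0, 0, 0], [0, 0, 0], 0], [[0, 0, 0], [0, 0, 0], 0.65], [[0, 0, 0], [0, 0, 0], 0.65], [[0, 0, 0], [0, 0, 0], 0.65], [[0, 0, -0.108], [0, 0, 0], 0.65], [[0, 0, -0.108], [0, 0, 0], 0.65], [[0.181, 0.025, 0], [0, 0, 0], 0.65]]'

```text
clock: 40.33
position: [0.5185, -0.098, 0.3128]
tool_rot: [3.142, 0.004, 3.098]
force: [0.1, 1.0, -0.5]
grip_width: 0.0553
```

Emit:
carry_out --targets '[[[0, 0, 0], [0, 0, 0.0215], 0.65], [[0, 0, 0], [0, 0, 0.0215], 0.65], [[0, 0, 0], [0, 0, 0], 0.65], [[0, 0, 0], [0, 0, 0], 0.65]]'

```text
clock: 40.83
position: [0.5173, -0.0979, 0.3113]
tool_rot: [-3.142, -0.0, 2.965]
force: [0.4, 0.6, 0.6]
grip_width: 0.0554
```

```bash
python3 - <<'E'
from h import *
P=Plan();h=[.5176,-.0979]
P.seg([*h,.2352],169.8,.65,4).out()
f=imaging.grab_frame('top');g=imaging.grab_frame('scene')
c=np.zeros((600,800,3),np.uint8)
c[:480,:400]=cv2.resize(g['pixels'][90:170,250:317],(400,480),interpolation=2)
c[:480,400:800]=cv2.resize(f['pixels'][170:250,370:437],(400,480),interpolation=2)
cv2.imwrite('pics/n10.png',c[...,::-1])
E
```

```text
now 40.83 [ 0.5173 -0.0979  0.3113] psi 169.9 w 0.0554 F [0.4 0.6 0.6] q7 1.37
 4 [[[-0.0,0.0,0.076],[0,0,np.float64(0.0001)],0.65],[[-0.0,0.0,0.076],[0,0,np.float64(0.0001)],0.65],[[-0.001,0.0,0.076],[0,0,np.float64(0.0002)],0.65],[[-0.0,0.0,0.077],[0,0,np.float64(0.0001)],0.65]]
```

View pics/n10.png

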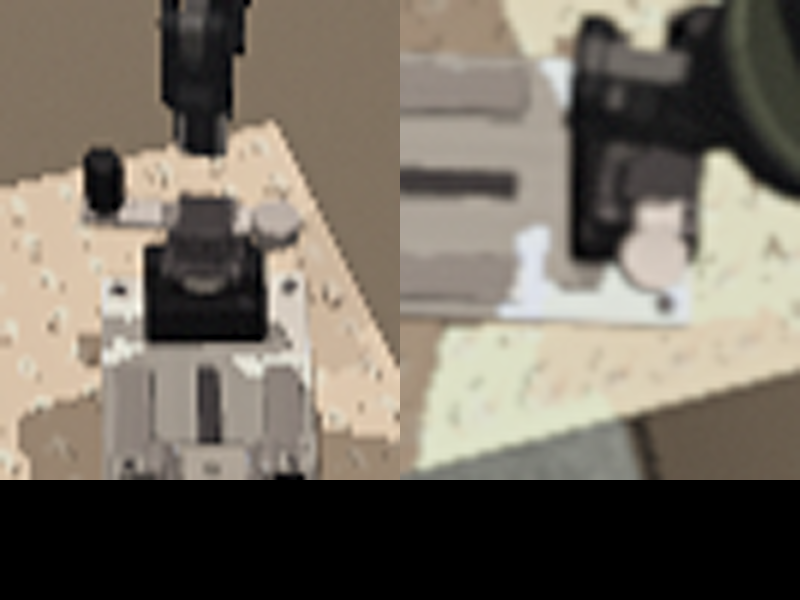

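Emit:
carry_out --targets '[[[0, 0, 0.1], [0, 0, 0], 0.65], [[0, 0, 0.1], [0, 0, 0], 0.65], [[0, 0, 0.07], [0, 0, 0], 0.65], [[0, 0, 0.031], [0, 0, 0], 0.65], [[0, 0, 0], [0, 0, 0], 0], [[0, 0, 0], [0, 0, 0], 0], [[0, 0, 0], [0, 0, 0], 0], [[0, 0, 0], [0, 0, 0], 0]]' --force 80

```text
clock: 41.92
position: [0.5175, -0.0979, 0.2371]
tool_rot: [3.142, 0.001, 2.964]
force: [-1.8, 1.4, 7.3]
grip_width: 0.0241
```

Emit:
carry_out --targets '[[[0, 0, 0], [0, 0, 0], 0], [[0, 0, -0.03], [0, 0, 0], 0], [[0, 0, -0.03], [0, 0, 0], 0], [[0, 0, -0.03], [0, 0, 0], 0], [[0, 0, -0.05], [0, 0, 0], 0], [[0, 0, -0.12], [0, 0, 0], 0], [[0, 0, 0], [0, 0, 0], 0]]'

```text
clock: 42.8
position: [0.5177, -0.0981, 0.3034]
tool_rot: [3.141, 0.003, 2.963]
force: [0.7, -0.0, -1.7]
grip_width: 0.024
```

```bash
python3 - <<'E'
from h import *
P=Plan();m=[.503,.3755]
P.seg([*m,.285],200,0,11).out()
E
```

```text
now 42.8 [ 0.5177 -0.0981  0.3034] psi 169.8 w 0.0240 F [ 0.7 -0.  -1.7] q7 1.36
 11 [[[0.036,0.169,0.007],[0,0,np.float64(-0.0153)],0],[[0.028,0.17,0.007],[0,0,np.float64(-0.0153)],0],[[0.019,0.171,0.007],[0,0,np.float64(-0.0152)],0],[[0.011,0.172,0.007],[0,0,np.float64(-0.0153)],0],[[0.003,0.172,0.007],[0,0,np.float64(-0.0152)],0],[[-0.005,0.172,0.006],[0,0,np.float64(-0.0153)],0],[[-0.013,0.172,0.007],[0,0,np.float64(-0.0152)],0],[[-0.022,0.171,0.006],[0,0,np.float64(-0.0153)],0],[[-0.03,0.17,0.007],[0,0,np.float64(-0.0152)],0],[[-0.038,0.168,0.006],[0,0,np.float64(-0.0153)],0],[[-0.046,0.166,0.007],[0,0,np.float64(-0.0152)],0]]
```

Emit:
carry_out --targets '[[[0.036, 0.169, 0.007], [0, 0, -0.0153], 0], [[0.028, 0.17, 0.007], [0, 0, -0.0153], 0], [[0.019, 0.171, 0.007], [0, 0, -0.0152], 0], [[0.011, 0.172, 0.007], [0, 0, -0.0153], 0], [[0.003, 0.172, 0.007], [0, 0, -0.0152], 0], [[-0.005, 0.172, 0.006], [0, 0, -0.0153], 0], [[-0.013, 0.172, 0.007], [0, 0, -0.0152], 0], [[-0.022, 0.171, 0.006], [0, 0, -0.0153], 0]]'

```text
clock: 43.8
position: [0.5061, 0.2478, 0.2873]
tool_rot: [-3.141, -0.001, -2.934]
force: [-0.0, 0.4, -2.1]
grip_width: 0.0238
```

Emit:
carry_out --targets '[[[-0.03, 0.17, 0.007], [0, 0, -0.0152], 0], [[-0.038, 0.168, 0.006], [0, 0, -0.0153], 0], [[-0.046, 0.166, 0.007], [0, 0, -0.0152], 0], [[0, 0, 0], [0, 0, 0], 0], [[0, 0, 0.12], [0, 0, 0], 0], [[0, 0, 0.12], [0, 0, 0], 0], [[0, 0, 0.09], [0, 0, 0], 0], [[0, 0, 0], [0, 0, 0], 0]]'

```text
clock: 44.8
position: [0.502, 0.3748, 0.1986]
tool_rot: [-3.14, -0.003, -2.793]
force: [0.5, -0.2, -1.0]
grip_width: 0.0238
```

Now the last millimetres, slowly.

Emit:
carry_out --targets '[[[0, 0, 0.014], [0, 0, 0], 0], [[0, 0, 0.01], [0, 0, 0], 0], [[0, 0, 0.007], [0, 0, 0], 0], [[0, 0, 0.004], [0, 0, 0], 0], [[0, 0, 0], [0, 0, 0], 0], [[0, 0, 0], [0, 0, 0], 0]]'

```text
clock: 45.55
position: [0.5024, 0.3758, 0.1915]
tool_rot: [3.142, 0.0, -2.792]
force: [-0.2, 0.2, -2.7]
grip_width: 0.0238
```

Emit:
carry_out --targets '[[[0, 0, 0.005], [0, 0, 0], 0], [[0, 0, 0.004], [0, 0, 0], 0], [[0, 0, 0], [0, 0, 0], 0], [[0, 0, 0], [0, 0, 0], 0]]'

```text
clock: 46.05
position: [0.5024, 0.3757, 0.1892]
tool_rot: [-3.142, -0.0, -2.792]
force: [-2.0, 0.2, 1.1]
grip_width: 0.0239
```

Contact. Release, rise, and move away for a final look.

Emit:
carry_out --targets '[[[0, 0, 0], [0, 0, 0], 0.65], [[0, 0, 0], [0, 0, 0], 0.65], [[0, 0, 0], [0, 0, 0], 0.65], [[0, 0, -0.15], [0, 0, 0], 0.65], [[0, 0, -0.2], [0, 0, 0], 0.65], [[0, 0, -0.2], [0, 0, 0], 0.65], [[0, 0, 0], [0, 0, 0], 0.65]]'

```text
clock: 46.92
position: [0.5031, 0.3763, 0.3306]
tool_rot: [3.14, 0.006, -2.793]
force: [-0.1, 0.2, -0.4]
grip_width: 0.0557
```

Emit:
carry_out --targets '[[[0.2, 0, 0], [0, 0, 0], 0.65], [[0.1, 0.2, 0], [0, 0, 0], 0.65], [[0.1, 0.2, 0], [0, 0, 0], 0.65], [[0.1, 0.2, 0], [0, 0, 0], 0.65], [[0.1, 0.2, 0], [0, 0, 0], 0.65], [[0, 0.2, 0], [0, 0, 0], 0.65], [[0, 0, 0], [0, 0, 0], 0.65], [[0, 0, 0], [0, 0, 0], 0.65]]'

```text
clock: 47.92
position: [0.2761, 0.5589, 0.3258]
tool_rot: [-3.14, -0.001, -2.792]
force: [1.0, 0.4, 0.6]
grip_width: 0.0555
```

```bash
python3 - <<'E'
from h import *
P=Plan()
f=imaging.grab_frame('top');g=imaging.grab_frame('scene')
c=np.zeros((600,800,3),np.uint8)
c[:300,:800]=cv2.resize(f['pixels'][165:270,150:430],(800,300),interpolation=2)
c[300:600,:400]=cv2.resize(g['pixels'][120:240,230:390],(400,300),interpolation=2)
c[300:600,400:]=cv2.resize(g['pixels'][230:350,250:410],(400,300),interpolation=2)
cv2.imwrite('pics/n11.png',c[...,::-1])
E
```

```text
now 47.92 [0.2761 0.5589 0.3258] psi -160.0 w 0.0555 F [1.  0.4 0.6] q7 0.52
```

View pics/n11.png

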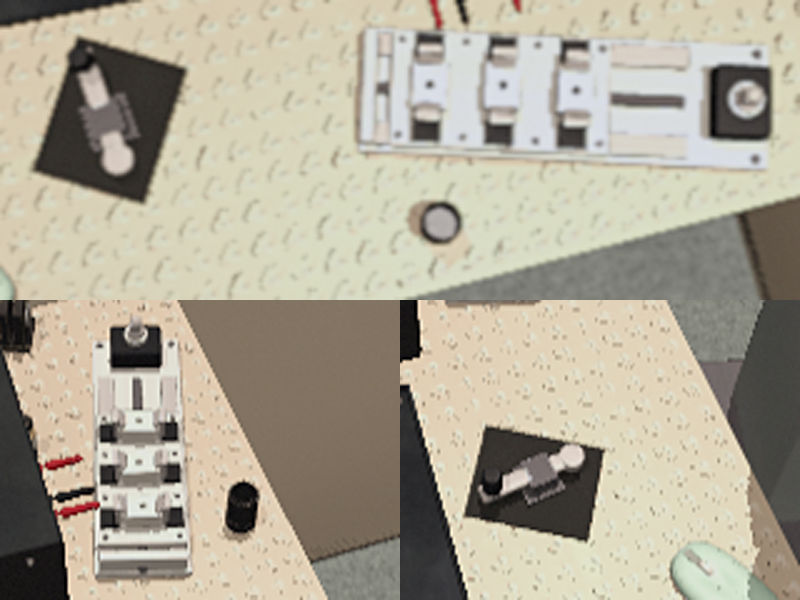

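```bash
python3 - <<'E'
from h import *
import pickle
a=pickle.load(open('a.pkl','rb'));t=pickle.load(open('top.pkl','rb'));b=imaging.grab_frame('top')
G=lambda x:cv2.cvtColor(x['pixels'],cv2.COLOR_RGB2GRAY).astype(np.float32)
def pc(A,B,x0,y0,x1,y1): return cv2.phaseCorrelate(G(A)[y0:y1,x0:x1],G(B)[y0:y1,x0:x1],cv2.createHanningWindow((x1-x0,y1-y0),cv2.CV_32F))
print('table',pc(a,b,286,178,336,218))
for n,r in(('mirror',(410,118,450,158)),('vial',(338,132,368,162)),('tube',(288,228,320,260))):print(n,pc(t,b,*r))
job.job_done()
E
```

```text
table ((-0.018795284436222914, -0.05808526330095276), 0.9854915237426758)
mirror ((0.02701118774814404, -0.07393535951194252), 0.9076257200539112)
vial ((0.09608265796431503, -0.08890571554584703), 0.9891864787207709)
tube ((0.03399868118013849, 0.018364195525014892), 0.9815033820923418)
the job is handed in; nothing more can be done
```

The job is done as asked and handed in at about 48 s, but I broke one force limit along the way, so the run may be judged a fail. The wrist force read 189 N against the 120 N limit. It happened when I re-pressed the second block (`nest_2`) from above with shut fingers and drove the pad onto its hard stop too fast. I did not repeat that press on the third block.

**What I did**
- All three blocks went into nests 1, 2 and 3 and were pressed until latched.
- I fitted the crank home on the shaft. It stopped at a hub height of about 62.8 mm, against the stated 63 mm.
- I wound it three turns clockwise plus the socket play, until it met the stop.
- I took it off and laid it hub down on its mat.

**Last checks**
- **Blocks:** in the pictures taken as they were loaded, all three sat at latched height, about 2 px from where unlatched blocks would show. The final picture shows them still in place.
- **Table:** it had moved about 59–60 mm by eye. It did not shift (0.01 px) when I pushed the crank on with a force rising from 8 to 12 N. It was still at the same place after the crank came off.
- **Mirror mount, vial and lens tube:** their image shifts are 0.13 px or less (under 0.3 mm), so they were not disturbed.
- **Crank:** the final picture shows it lying on the mat.

I viewed about 17 pictures, three over the budget of 14.

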